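# Load and start the UV resin-curing station

## Task

Get the UV curing station ready for its next run. Take the finished carrier, the one with the orange tab, off the rail through its open end and stand it upright on the table clear of the station, and hang every blue-tabbed puck carrier from the table on the rail: enter its trolley at that flared end and slide it along until the whole trolley is past the white line, on the side of the red stop. Then set the lamp head down on its dock, fully home on both brass pegs and with its violet window facing the rail, and only after that roll the thumbwheel until its green mark stands at the white index lines on the panel.

Things in the scene. Friction and masses are not known exactly. Their poses are not given: they have to be found in the camera images.
- station: The curing station, fixed on the table: grey base plate 200 mm (x) by 250 mm (y), 10 mm thick; origin under its centre. Its x points from the rail over to the lamp dock, away from the robot; y along the rail, out of its open mouth; z up. All points on the station have these axes.
- rail_mouth (a point): Centre of the rail's open end, on its inner running surface, 82 mm above the table. The aluminium rail (C-profile, slot below) runs 178 mm from here in -y. Outside 30 mm wide, its top 16 mm above this point; inside 24 mm wide, 13 mm high; slot 10 mm wide between flanges 3 mm thick. Steel cheeks and lips flare 16 mm beyond the mouth, to x = +-20 mm.
- rail_line (a point): The white line round the rail, on the rail's axis, at the height of rail_mouth and 36 mm inside it. Two dark brackets over the rail, 18 and 176 mm inside the mouth, reach 22 mm above this height (x from -6 to 41 mm) and stand on round posts at x = 34 mm.
- rail_stop (a point): Inner face of the red stop that closes the rail, on the rail's axis at the height of rail_mouth, 178 mm inside it.
- dock_seat (a point): Centre of the lamp dock's top face (black block, 74 mm in x, 84 mm in y), 30 mm above the table; the rail is on its -x side. Two brass pegs, 9 mm thick, 15 mm high with tapered tips, at x, y = (18, 26) and (-2, -26) mm; the lamp head fits only one way round.
- wheel_top (a point): Highest point of the black thumbwheel's rim, 63 mm above the table. The wheel (radius 22 mm, 10 mm wide, axis along y) stands 8 mm out of a slot in the flat top, 74 x 50 mm, of the grey console beside the dock. Two white index lines on the panel, one each side of the slot, lie at this point's x.
- power_wheel (a joint): Angle of the thumbwheel, 0 to 3.4 rad: at 0 (off) a white bar on its rim is at the index lines, at 2.4 the green bar. Grows as the top of the rim is rolled in +x of the station (away from the robot). Light friction (about 1 N at the rim), no spring, stays where left; a fingertip laid on it rolls it part of the way, so several strokes are needed.
- carrier_a_tab (a point): Grip point on the upright blue tab of a puck carrier (tab 12 mm wide in y, 8 mm thick in x, 34 mm tall, its top 14 mm above this point); z up. 98 mm above the carrier's foot, a dish 42 mm across with a puck of resin blocks, its centre at x = +31 mm. Carrier 0.13 kg, stands on the table. Hung, its axes agree with the station's. Absent in some starts.
- carrier_a_trolley (a point): Middle of the underside of that carrier's trolley, 58 mm above its foot and at x = +31, z = -40 mm from the tab point. Trolley: four white rollers, 20 mm wide in x, 44 mm long in y, 9 mm high; a neck 5 mm (x) by 12 mm (y) carries the dish below. Hung, this point lies on the rail's axis at the height of rail_mouth; neighbours' trolleys touch at 44 mm.
- carrier_b_tab (a point): Grip point on the blue tab of another, identical puck carrier; see carrier_a_tab. Absent in some starts.
- carrier_b_trolley (a point): Middle of the underside of that carrier's trolley; see carrier_a_trolley.
- carrier_c_tab (a point): Grip point on the blue tab of another, identical puck carrier; see carrier_a_tab. Absent in some starts.
- carrier_c_trolley (a point): Middle of the underside of that carrier's trolley; see carrier_a_trolley.
- cured_tab (a point): Grip point on the orange tab of the finished carrier, which is of the same make and size as the others (see carrier_a_tab) and hangs on the rail at the start. When choosing where to stand it, mind the crank knob of the microtome, fixed at about x = 0.50, y = 0.085 m, 70 mm above the table; the microtome's front is at x = 0.57 m and its handwheel reaches out to x = 0.52 m.
- cured_trolley (a point): Middle of the underside of the finished carrier's trolley; see carrier_a_trolley. Standing on the table it is 58 mm above it.
- lamp_fins (a point): Grip point in the block of dark cooling fins on the lamp head, gripped across its 28 mm width (x); block 50 mm long (y), 40 mm tall, 34 to 74 mm above the head's underside. Head: 70 mm (x) by 80 mm (y), white on a black foot, 0.2 to 0.35 kg; violet window on its -x side. Over the middle of the head, 56 mm above lamp_foot. Seated, its axes agree with the station's; at the start it is turned about a quarter turn.
- lamp_foot (a point): Middle of the lamp head's underside; two square holes in it, 12.5 mm wide and 18 mm deep, at x, y = (18, 26) and (-2, -26) mm of the head. When seated this point is at dock_seat.
- drop_bottle: White dropper bottle with blue cap, 33 x 34 x 64 mm, origin at its underside. Bystander: leave it alone.
- scint_vial: Small glass vial with white cap, 28 mm across, 62 mm tall, origin at its underside. Bystander: leave it alone.

How it is judged:
On the way, in this order (a step that is already met when the one before it is completed fails the run):
1. the orange-tabbed carrier stands upright on the table and every blue-tabbed one hangs on the rail, its trolley past the white line (x of carrier_a_trolley in the frame of rail_line between -0.005 and 0.005 m and y of carrier_a_trolley in the frame of rail_line between -0.131 and -0.018 m and z of carrier_a_trolley in the frame of rail_line between -0.004 and 0.004 m and angle between each of carrier_a_trolley, carrier_b_trolley, carrier_c_trolley's own z axis and vertical below 0.12 rad and x of carrier_b_trolley in the frame of rail_line between -0.005 and 0.005 m and y of carrier_b_trolley in the frame of rail_line between -0.131 and -0.018 m and z of carrier_b_trolley in the frame of rail_line between -0.004 and 0.004 m and x of carrier_c_trolley in the frame of rail_line between -0.005 and 0.005 m and y of carrier_c_trolley in the frame of rail_line between -0.131 and -0.018 m and z of carrier_c_trolley in the frame of rail_line between -0.004 and 0.004 m and height (world z) of cured_trolley between 0.054 and 0.062 m and angle between cured_trolley's own z axis and vertical below 0.1 rad), for 0.3 s.
2. the lamp head is home on its pegs, window to the rail (horizontal distance between lamp_foot and dock_seat below 0.005 m and z of lamp_foot in the frame of dock_seat between -0.003 and 0.003 m and angle between lamp_foot's own z axis and vertical below 0.06 rad and angle between the x axis of lamp_foot and the x axis of dock_seat, either way round below 0.1 rad), for 0.3 s.
3. the wheel's green mark stands at the index lines (value of joint power_wheel between 2.22 and 2.58 rad), for 0.3 s.
At the end, for the whole second after the job is handed in: Blue-tabbed carriers hang upright on the rail, trolleys past the white line (4 mm slack); the orange-tabbed one stands upright on the table; the lamp head is down on its dock, within 3 mm in height, 5 mm sideways and 0.1 rad; the wheel is at 2.4 +- 0.18 rad (all of step 1 and all of step 2 and all of step 3); the robot touches nothing.
It fails at once if the dropper bottle or the glass vial is pushed away or knocked over (distance of any of drop_bottle, scint_vial from where it was at the start of the episode above 0.03 m or angle between any of drop_bottle, scint_vial's own z axis and vertical above 0.5 rad).
Of carrier_a, carrier_b, carrier_c only 2 to 3 are there at a start; the rules pass over those that are not, and their reading is None.
At some moment in a run one of carrier_a, carrier_b, carrier_c, lamp_head may be knocked a few centimetres aside while the robot is not near it.
It also fails if it takes over 210 s, if anything falls off the work surface, if the arm or the gripper's body presses on something with over 40 N, if the wrist force passes 120 N, or if a joint passes its speed limit or range.

## Robot

A 6-joint arm with a two-finger parallel gripper is mounted at the origin on a cart in front of the work surface, level with it; the furniture and walls round the work are solid. World frame = base frame: x ahead of the robot, y to its left, z up, the work surface at z = 0. Lengths are in m, angles in rad, forces in N, time in s.
With the tool pointing down it reaches from about 0.35 to 0.85 m from the base axis. Payload 8.1 kg.
Tool frame: the origin (TCP) lies at the centre of the arm's flange, where the gripper is bolted on; the fingertips stand 186 mm ahead of it and the grasp point (between the pads) lies 167 mm ahead of it; z points along the fingers, y is the line along which they close (so a half turn about z gives the same grasp; the last joint's range is limited). The gripper opens to 93 mm and grips with 3 to 60 N. Pads are 15 mm wide; open, the fingers measure 128 mm over their backs; the gripper's body (75 mm by 188 mm) begins 65 mm behind the grasp point.
Start: joints at [1.049, 0.13, 1.488, -0, 1.523, -0.085], TCP at [0.254, 0.544, 0.405] pointing down, gripper open.
Joint ranges: [-2.96, 2.96], [-0.89, 2.26], [0.02, 2.5], [-1.34, 4.48], [0, 2.73], [-2.66, 2.66]. Speed limits (rad/s): [2.39, 2.39, 2.79, 3.14, 3.14, 3.14].

## Interface

Orientations are given as a rotation vector (axis times angle).
In Python, from plant import read_state, read_camera, camera_params, robot gives the robot as it stands.
- The arm moves only by the tool carry_out, never from a script. Its argument "targets" is a list of rows, each an object of numbers: "hand": the opening in per cent of the stroke, from 0 (shut) to 100 (fully open); "x", "y", "z": the shift along the tool's x, y, z in m; "ax", "ay", "az": the turn, a rotation vector about the tool's x, y, z in rad. In form: [{"hand": .., "x": .., "y": .., "z": .., "ax": .., "ay": .., "az": ..}, ...]. A call has 1 to 8 rows; each row is the pose to reach, as a shift and turn from the pose commanded when the call began, along the tool's axes at that moment; what a row does not reach only later rows make up. A row lasts 1/8 s, in which the tool goes at most 62.5 mm and 10.7 degrees, less where a joint would pass 70% of its speed; a pose out of reach is approached as far as the arm can. A call with a gripper value outside its range is refused whole. The fingers move at their own pace and stop on an object; "newtons" is the grip in N (left out, the last holds). Time passes only in rows, so rows that repeat a pose let the fingers close. It gives the time, the measured TCP pose, the force, the opening and the grip force at its end, in the units of the state.
- read_state(): the state, without advancing time (a new reading comes with each control period).
- read_camera(name): name is "scene" or "top" or "wrist"; returns (picture, depth): 400x640x3 uint8, blue, green, red; 400x640 float32, m along the optical axis (not along the pixel's ray), 0 where there is no reading.
- camera_params(name): a dict with "fx", "fy", "cx", "cy" (pixels), "position" and "rotation" of the camera in the world. Camera axes: x right, y up, looking along -z (the intrinsics and any distortion apply to the point x, -y, -z); pixel columns grow to the right and rows downward; lengths in m; the calibration is good to about 2 mm. A picture is of the moment at which its call begins: read the wrist's pose just before it. camera_params takes no time and is no camera call; for the wrist camera it gives the pose at the moment of the call.
- robot.close_job(): hands the job in; it is judged then, once.
The state is a dict: "t": time; "q": joint angles; "dq": joint speeds; "joint_torque": joint torques, N m; "tool_pos": TCP position; "orientation": TCP orientation; "force": force on the tool from outside, world axes, zero at the start; "wrist_torque": the same for the moment, N m; "opening": finger opening in m; "gripper_force": force on a finger pad.
Only numpy, scipy, OpenCV 4.12 (cv2) and the standard library are available. Lean on these libraries where they do the work, as an engineer would, in place of code of your own. Each camera call takes 0.05 s, during which the arm holds its last target. There are 200 camera calls.

## Working session

There is one attempt and no reset: what is moved stays moved. The work goes in short steps, Python scripts to look and compute and a tool call to move; the robot and the scene stay as the last step left them, time stands still between calls to the robot, and variables do not carry over. Pictures are saved under pics/ and viewed, at most 14 in all, crops included, and the job is handed in when it is done.

Besides the shell and the picture viewer there is one more tool, called after "Request:" as name([rows], argument=value, ...), one row to a line, values as JSON. carry_out: Moves the arm, as the interface text tells. Its arguments: {"type":"object","properties":{"targets":{"type":"array","items":{"type":"object","properties":{"hand":{"type":"number"},"x":{"type":"number"},"y":{"type":"number"},"z":{"type":"number"},"ax":{"type":"number"},"ay":{"type":"number"},"az":{"type":"number"}}}},"newtons":{"type":"number"}},"required":["targets"]}

```bash
ls; mkdir -p pics; cat > h.py <<'E'
import numpy as np, cv2
from plant import read_state, read_camera, camera_params, robot
def snap(n):
    p=camera_params(n); im,d=read_camera(n); return im,d,p
def pts(d,p,us,vs):
    z=d[vs,us]; x=(us-p['cx'])/p['fx']*z; y=(vs-p['cy'])/p['fy']*z
    R=np.array(p['rotation']); R=R if R.shape==(3,3) else cv2.Rodrigues(R)[0]
    return np.stack([x,-y,-z],-1)@R.T+np.array(p['position'])
def ray(p,u,v,h):
    R=np.array(p['rotation']); R=R if R.shape==(3,3) else cv2.Rodrigues(R)[0]
    c=np.array(p['position']); r=R@np.array([(u-p['cx'])/p['fx'],-(v-p['cy'])/p['fy'],-1])
    return c+r*(h-c[2])/r[2]
E
python3 - <<'E'
from h import *
print(read_state())
for n in ['scene','top']:
    im,d,p=snap(n); print(n,p); cv2.imwrite(f'pics/{n}0.png',im); np.savez(f'{n}0.npz',im=im,d=d)
E
```

```text
pics
{'t': 0.0, 'q': array([ 1.04858098e+00,  1.31132285e-01,  1.48926863e+00,  1.45674513e-05,
        1.52299136e+00, -8.54029451e-02]), 'dq': array([ 0.00090391, -0.00089645,  0.00151605,  0.00202074,  0.00034559,
        0.0008093 ]), 'joint_torque': array([-1.55510956e-03, -5.59833777e+01, -4.91755950e+01,  7.65585992e-02,
        3.58612952e-02, -1.30929734e-04]), 'tool_pos': array([0.2536969 , 0.54347482, 0.40371024]), 'orientation': array([-6.80582503e-01, -3.06642055e+00,  2.69007440e-03]), 'force': array([-0.92335005, -0.62962177,  0.03936829]), 'wrist_torque': array([-0.04885636,  0.00758238,  0.00481646]), 'gripper_force': 0.0, 'opening': 0.09315486854511344}
scene {'fx': 497.8144714473818, 'fy': 497.8144714473818, 'cx': 311.0227870296938, 'cy': 202.57017231687004, 'position': array([-0.24023413, -0.79064674,  0.85009584]), 'rotation': array([ 0.94289554, -0.37038759, -0.73364224])}
top {'fx': 474.48049393742826, 'fy': 474.48049393742826, 'cx': 321.50554864429307, 'cy': 192.90871549794284, 'position': array([0.22320779, 0.0244994 , 1.58413136]), 'rotation': array([ 0.17376029, -0.18541619, -1.62200972])}
```

View pics/scene0.png

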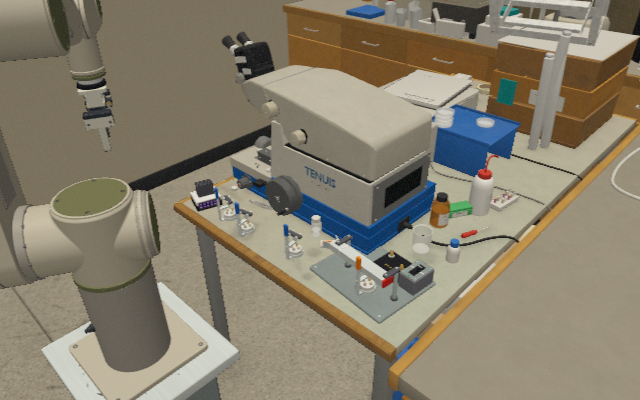

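View pics/top0.png

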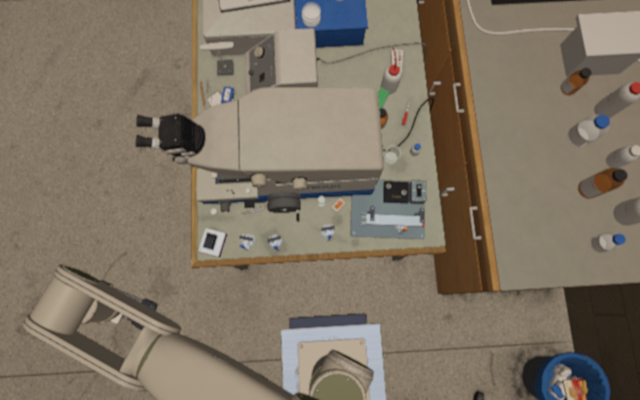

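```bash
python3 - <<'E'
from h import *
def load(n): z=np.load(n+'0.npz'); return z['im'],z['d'],camera_params(n)
for n,box in [('scene',(180,480,170,320)),('top',(185,450,170,270))]:
    im,d,p=load(n); a,b,c,e=box
    cv2.imwrite(f'pics/{n}c.png',cv2.resize(im[c:e,a:b],None,fx=2.66,fy=2.66,interpolation=cv2.INTER_CUBIC))
    hsv=cv2.cvtColor(im,cv2.COLOR_BGR2HSV)
    for nm,lo,hi in [('blue',(100,140,50),(125,255,255)),('orange',(5,180,120),(18,255,255)),('red',(0,180,100),(4,255,255))]:
        m=cv2.inRange(hsv,lo,hi); k,l,s,ce=cv2.connectedComponentsWithStats(m)
        for i in range(1,k):
            x,y,w,h,ar=s[i]
            if 3<=ar<300 and a<x<b and c<y<e:
                v,u=np.nonzero(l==i); P=pts(d,p,u,v); print(n,nm,s[i],P.min(0).round(3),np.median(P,0).round(3),P.max(0).round(3))
E
```

```text
scene blue [248 175   8   8  20] [0.568 0.281 0.046] [0.572 0.3   0.06 ] [0.575 0.317 0.065]
scene blue [272 177   2   2   3] [0.571 0.198 0.1  ] [0.573 0.201 0.1  ] [0.574 0.204 0.1  ]
scene blue [249 185  18  14 131] [0.537 0.222 0.005] [0.573 0.268 0.019] [0.582 0.324 0.074]
scene blue [215 188   3  10  19] [0.406 0.254 0.082] [0.41  0.258 0.1  ] [0.415 0.266 0.112]
scene blue [235 203   4  11  35] [-0.24  -0.791  0.08 ] [0.402 0.156 0.097] [0.407 0.163 0.85 ]
scene blue [284 224   4  12  41] [ 0.421 -0.022  0.08 ] [ 0.425 -0.016  0.098] [ 0.429 -0.009  0.113]
scene blue [451 239   8   9  59] [ 0.705 -0.342  0.05 ] [ 0.713 -0.333  0.062] [ 0.726 -0.323  0.066]
scene orange [432 201  17  13 161] [-0.24  -0.791  0.049] [ 0.815 -0.227  0.067] [ 0.837 -0.197  0.85 ]
scene orange [431 217   7  10  49] [ 0.801 -0.227  0.007] [ 0.809 -0.217  0.019] [ 0.815 -0.205  0.039]
scene orange [356 257   5  13  52] [-0.24  -0.791  0.104] [ 0.431 -0.251  0.122] [ 0.434 -0.244  0.85 ]
scene red [462 231  15   7  52] [ 0.817 -0.321  0.001] [ 0.832 -0.312  0.012] [ 0.858 -0.3    0.016]
scene red [383 276  10  12  68] [-0.24  -0.791  0.08 ] [ 0.454 -0.317  0.092] [ 0.47  -0.312  0.85 ]
top blue [301 191  71   7 195] [ 0.568 -0.162  0.034] [ 0.57  -0.042  0.059] [0.572 0.071 0.084]
top blue [256 196  11   5  32] [0.567 0.185 0.027] [0.57  0.2   0.052] [0.571 0.222 0.079]
top blue [329 236   2   2   3] [ 0.423 -0.015  0.09 ] [ 0.423 -0.012  0.107] [ 0.424 -0.012  0.112]
```

View pics/scenec.png

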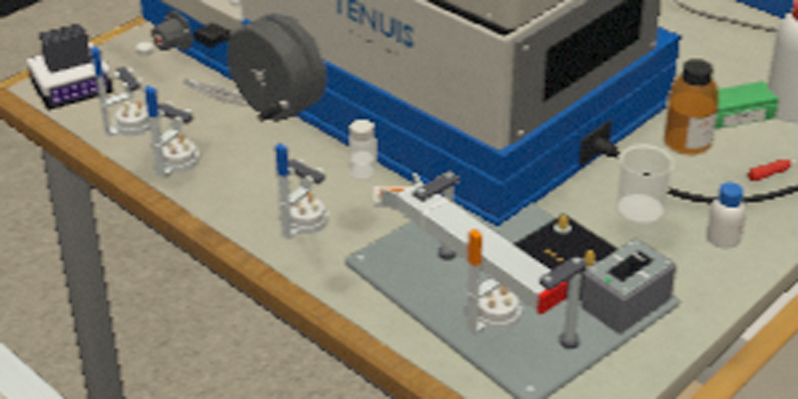

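View pics/topc.png

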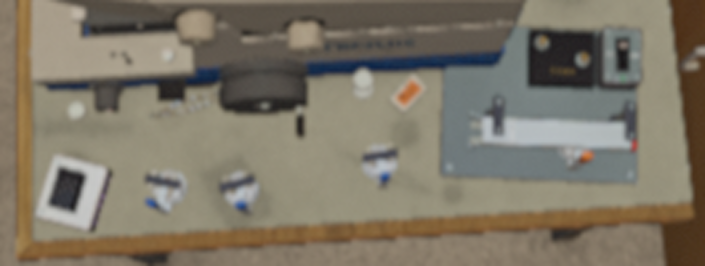

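Request:
carry_out([
  {"hand": 100,"x": -0.336,"y": -0.332,"z": -0.046,"az": 1.14},
  {"hand": 100,"x": -0.336,"y": -0.332,"z": -0.046,"az": 1.14},
  {"hand": 100,"x": -0.336,"y": -0.332,"z": -0.046,"az": 1.14},
  {"hand": 100,"x": -0.336,"y": -0.332,"z": -0.046,"az": 1.14},
  {"hand": 100,"x": -0.336,"y": -0.332,"z": -0.046,"az": 1.14},
  {"hand": 100,"x": -0.336,"y": -0.332,"z": -0.046,"az": 1.14},
  {"hand": 100,"x": -0.336,"y": -0.332,"z": -0.046,"az": 1.14},
  {"hand": 100,"x": -0.336,"y": -0.332,"z": -0.046,"az": 1.14},
])

```text
schema error: expected keys hand, x, y, z, ax, ay, az
```

```bash
python3 - <<'E'
from h import *
s=read_state(); print(s['t'],s['tool_pos'],s['q'],cv2.Rodrigues(s['orientation'])[0].round(3))
im,d,p=snap('wrist'); print(p,cv2.Rodrigues(p['rotation'])[0].round(3)); cv2.imwrite('pics/w1.png',im)
E
```

```text
0.1 [0.25368015 0.54351633 0.40380951] [ 1.04863258e+00  1.31083522e-01  1.48914098e+00  3.75175184e-05
  1.52299833e+00 -8.53427364e-02] [[-0.906  0.423 -0.001]
 [ 0.423  0.906 -0.001]
 [ 0.    -0.002 -1.   ]]
{'fx': 275.4927663402128, 'fy': 275.4927663402128, 'cx': 319.93412446465595, 'cy': 199.93852001863166, 'position': array([0.18886575, 0.57367452, 0.38303404]), 'rotation': array([-0.23565514, -0.14629568,  1.12653706])} [[ 0.424 -0.875 -0.234]
 [ 0.906  0.409  0.113]
 [-0.003 -0.26   0.966]]
```

View pics/w1.png

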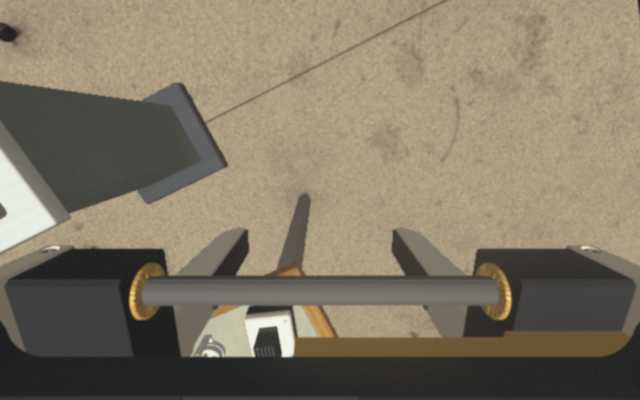

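Request:
carry_out([
  {"hand": 100,"x": -0.336,"y": -0.332,"z": -0.046,"ax": 0,"ay": 0,"az": 1.14},
  {"hand": 100,"x": -0.336,"y": -0.332,"z": -0.046,"ax": 0,"ay": 0,"az": 1.14},
  {"hand": 100,"x": -0.336,"y": -0.332,"z": -0.046,"ax": 0,"ay": 0,"az": 1.14},
  {"hand": 100,"x": -0.336,"y": -0.332,"z": -0.046,"ax": 0,"ay": 0,"az": 1.14},
  {"hand": 100,"x": -0.336,"y": -0.332,"z": -0.046,"ax": 0,"ay": 0,"az": 1.14},
  {"hand": 100,"x": -0.336,"y": -0.332,"z": -0.046,"ax": 0,"ay": 0,"az": 1.14},
  {"hand": 100,"x": -0.336,"y": -0.332,"z": -0.046,"ax": 0,"ay": 0,"az": 1.14},
  {"hand": 100,"x": -0.336,"y": -0.332,"z": -0.046,"ax": 0,"ay": 0,"az": 1.14},
])

```text
t: 1.15
tool_pos: [0.4182, 0.0982, 0.451]
orientation: [2.23, 2.212, 0.0]
force: [0.3, 0.7, -0.1]
opening: 0.0931
gripper_force: 0.0
```

```bash
python3 - <<'E'
from h import *
s=read_state(); print(s['t'],s['tool_pos'],s['q'].round(2),cv2.Rodrigues(s['orientation'])[0].round(3))
im,d,p=snap('wrist'); cv2.imwrite('pics/w2.png',im); np.savez('w2.npz',im=im,d=d,pos=p['position'],rot=p['rotation'])
E
```

```text
1.15 [0.41818212 0.09817046 0.45097033] [ 0.11 -0.36  1.86 -0.    1.64  0.12] [[ 0.008  1.     0.001]
 [ 1.    -0.008 -0.   ]
 [-0.     0.001 -1.   ]]
```

View pics/w2.png

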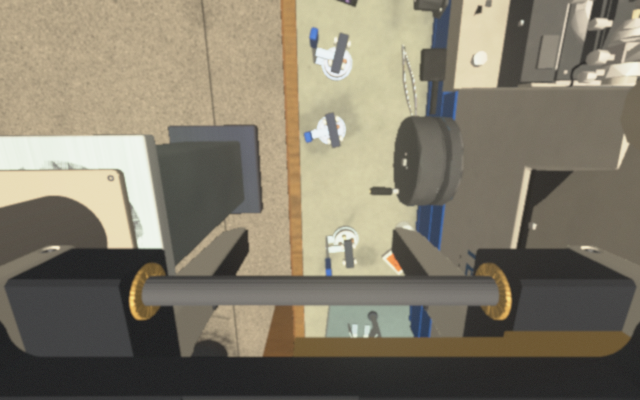

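Request:
carry_out([
  {"hand": 100,"x": -0.41,"y": 0,"z": 0,"ax": 0,"ay": 0,"az": 0},
  {"hand": 100,"x": -0.41,"y": 0,"z": 0,"ax": 0,"ay": 0,"az": 0},
  {"hand": 100,"x": -0.41,"y": 0,"z": 0,"ax": 0,"ay": 0,"az": 0},
  {"hand": 100,"x": -0.41,"y": 0,"z": 0,"ax": 0,"ay": 0,"az": 0},
  {"hand": 100,"x": -0.41,"y": 0,"z": 0,"ax": 0,"ay": 0,"az": 0},
  {"hand": 100,"x": -0.41,"y": 0,"z": 0,"ax": 0,"ay": 0,"az": 0},
  {"hand": 100,"x": -0.41,"y": 0,"z": 0,"ax": 0,"ay": 0,"az": 0},
  {"hand": 100,"x": -0.41,"y": 0,"z": 0,"ax": 0,"ay": 0,"az": 0},
])

```text
t: 2.2
tool_pos: [0.4149, -0.3112, 0.4498]
orientation: [-2.231, -2.21, 0.001]
force: [-0.2, -0.1, -0.2]
opening: 0.0927
gripper_force: 0.0
```

```bash
python3 - <<'E'
from h import *
s=read_state(); print(s['t'],s['tool_pos'],s['q'].round(2),cv2.Rodrigues(s['orientation'])[0].round(3))
im,d,p=snap('wrist'); cv2.imwrite('pics/w3.png',cv2.resize(im[0:300,200:600],None,fx=2,fy=2)); np.savez('w3.npz',im=im,d=d,pos=p['position'],rot=p['rotation'])
E
```

```text
2.2 [ 0.41487561 -0.31120332  0.4498272 ] [-0.74 -0.11  1.64 -0.    1.6  -0.73] [[ 0.009  1.    -0.001]
 [ 1.    -0.009  0.001]
 [ 0.001 -0.001 -1.   ]]
```

View pics/w3.png

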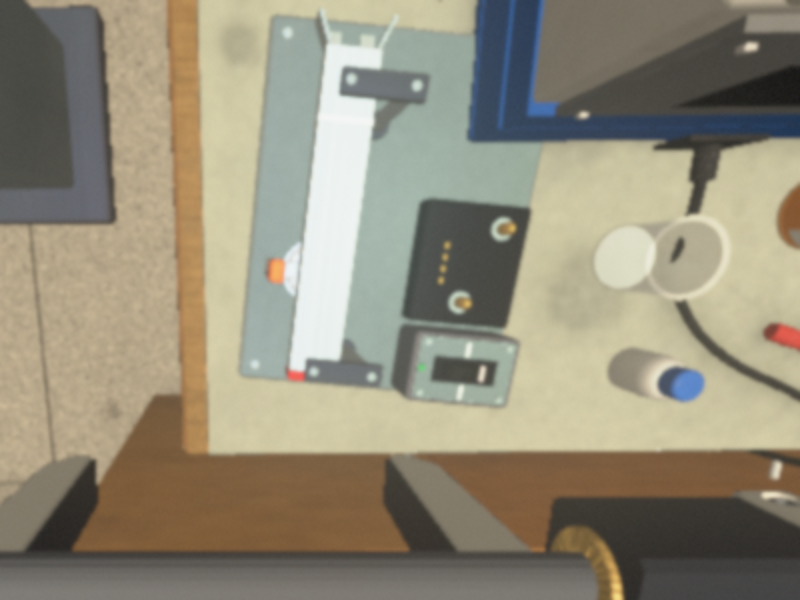

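```bash
python3 - <<'E'
from h import *
z=np.load('w3.npz'); p=camera_params('wrist'); p['position']=z['pos']; p['rotation']=z['rot']; d=z['d']; im=z['im']
def P(u,v,h=None):
    u,v=200+u/2,v/2
    a=pts(d,p,np.array([int(round(u))]),np.array([int(round(v))]))[0]
    print((u,v),a.round(4), ray(p,u,v,h).round(4) if h else '')
for n,l,h in [('rail TL TR BL BR',[(327,46),(382,50),(290,372),(342,361),(355,48),(318,366)],.098),('line',[(318,118),(374,122),(346,120)],.098),('dock',[(422,200),(530,210),(507,327),(403,318)],.03),('peg',[(509,229),(463,301)],.045),('wheel idx',[(468,349),(459,393),(464,371),(483,373),(433,371),(496,372)],.055),('screws',[(288,33),(255,365)],.01),('tab',[(276,270),(268,270),(284,270)],.136)]:
    print(n); [P(*q,h) for q in l]
hsv=cv2.cvtColor(im,cv2.COLOR_BGR2HSV); m=cv2.inRange(hsv,(5,150,120),(18,255,255)); m[:, :320]=0; m[:,350:]=0; m[:120]=0;m[150:]=0
v,u=np.nonzero(m); Q=pts(d,p,u,v); print(len(v),Q.min(0),Q.max(0),np.median(Q,0),u.min(),u.max(),v.min(),v.max())
E
```

```text
rail TL TR BL BR
(363.5, 23.0) [ 0.4635 -0.1341  0.0965] [ 0.4627 -0.1346  0.098 ]
(391.0, 25.0) [ 0.5127 -0.109   0.0087] [ 0.492  -0.1368  0.098 ]
(345.0, 186.0) [ 0.4453 -0.3109  0.0992] [ 0.4454 -0.3112  0.098 ]
(371.0, 180.5) [ 0.4763 -0.3032  0.1022] [ 0.4771 -0.3047  0.098 ]
(377.5, 24.0) [ 0.4783 -0.1354  0.0971] [ 0.4776 -0.1357  0.098 ]
(359.0, 183.0) [ 0.4617 -0.3065  0.1036] [ 0.4625 -0.3076  0.098 ]
line
(359.0, 59.0) [ 0.4589 -0.1693  0.0977] [ 0.4589 -0.1694  0.098 ]
(387.0, 61.0) [ 0.5049 -0.1577  0.03  ] [ 0.4896 -0.1717  0.098 ]
(373.0, 60.0) [ 0.4744 -0.1703  0.0968] [ 0.4742 -0.1705  0.098 ]
dock
(411.0, 100.0) [ 0.5431 -0.2059  0.0209] [ 0.5403 -0.2067  0.03  ]
(465.0, 105.0) [ 6.299e-01 -2.120e-01  1.000e-04] [ 0.6149 -0.2139  0.03  ]
(453.5, 163.5) [ 0.6238 -0.299   0.    ] [ 0.6084 -0.2942  0.03  ]
(401.5, 159.0) [ 0.5398 -0.2895  0.0083] [ 0.5326 -0.2869  0.03  ]
peg
(454.5, 114.5) [ 0.5936 -0.2262  0.0462] [ 0.5949 -0.2268  0.045 ]
(431.5, 150.5) [ 0.5695 -0.2732  0.0448] [ 0.5687 -0.2739  0.045 ]
wheel idx
(434.0, 174.5) [ 0.5706 -0.3047  0.0564] [ 0.5713 -0.3056  0.055 ]
(429.5, 196.5) [ 0.5686 -0.336   0.0551] [ 0.568  -0.3367  0.055 ]
(432.0, 185.5) [ 0.5669 -0.3201  0.0625] [ 0.57  -0.321  0.055]
(441.5, 186.5) [ 0.5828 -0.3213  0.0576] [ 0.5833 -0.3226  0.055 ]
(416.5, 185.5) [ 0.5472 -0.3211  0.0567] [ 0.5485 -0.3208  0.055 ]
(448.0, 186.0) [ 0.5923 -0.322   0.0549] [ 0.5922 -0.3219  0.055 ]
screws
(344.0, 16.5) [ 0.449  -0.0984  0.0108] [ 0.449  -0.0987  0.01  ]
(327.5, 182.5) [ 0.427  -0.3235  0.0102] [ 0.4263 -0.3243  0.01  ]
tab
(338.0, 135.0) [ 0.434  -0.249   0.1353] [ 0.434 -0.249  0.136]
(334.0, 135.0) [ 0.43   -0.249   0.1333] [ 0.4298 -0.2489  0.136 ]
(342.0, 135.0) [ 0.4435 -0.2512  0.0668] [ 0.4381 -0.249   0.136 ]
28 [ 0.43087841 -0.25309662  0.1339886 ] [ 0.43608949 -0.2449454   0.13618913] [ 0.43198906 -0.24948255  0.13475757] 335 340 131 139
```

Request:
carry_out([
  {"hand": 43,"x": 0.0624,"y": 0.019,"z": 0.1,"ax": 0,"ay": 0,"az": 0.088},
  {"hand": 43,"x": 0.0624,"y": 0.019,"z": 0.1,"ax": 0,"ay": 0,"az": 0.088},
  {"hand": 43,"x": 0.0624,"y": 0.019,"z": 0.1,"ax": 0,"ay": 0,"az": 0.088},
  {"hand": 43,"x": 0.0624,"y": 0.019,"z": 0.1,"ax": 0,"ay": 0,"az": 0.088},
  {"hand": 43,"x": 0.0624,"y": 0.019,"z": 0.13,"ax": 0,"ay": 0,"az": 0.088},
  {"hand": 43,"x": 0.0624,"y": 0.019,"z": 0.13,"ax": 0,"ay": 0,"az": 0.088},
])

```text
t: 3.0
tool_pos: [0.4345, -0.2474, 0.3211]
orientation: [-2.324, -2.114, 0.0]
force: [-0.1, 0.6, 0.2]
opening: 0.0417
gripper_force: 0.0
```

```bash
cat >> h.py <<'E'
SX=np.array([.9953,-.0975,0]); SY=np.array([.0975,.9953,0]); SZ=np.array([0,0,1.])
MOUTH=np.array([.4777,-.1347,.082]); DOCK=np.array([.574,-.250,.03])
def to_tool(target_tcp, ty=None):
    "shift in tool axes to reach world TCP target; ty: wanted tool-y direction (xy) -> az"
    s=read_state(); R=cv2.Rodrigues(s['orientation'])[0]
    sh=R.T@(np.array(target_tcp)-s['tool_pos']); az=0
    if ty is not None:
        a=R.T@np.array([ty[0],ty[1],0]); az=np.arctan2(-a[0],a[1]); az=(az+np.pi/2)%np.pi-np.pi/2
    return sh.round(4),round(float(az),4)
def st():
    s=read_state(); R=cv2.Rodrigues(s['orientation'])[0]; print('t',round(s['t'],2),'tcp',s['tool_pos'].round(4),'ty',R[:,1].round(4),'tz',R[:,2].round(4),'F',s['force'].round(1),'q',s['q'].round(2),'open',round(s['opening'],4),s['gripper_force'])
E
python3 - <<'E'
from h import *
st(); print(to_tool([.4345,-.249,.293],SX))
E
```

```text
t 3.0 tcp [ 0.4345 -0.2474  0.3211] ty [ 9.955e-01 -9.430e-02 -5.000e-04] tz [-5.e-04  1.e-04 -1.e+00] F [-0.1  0.6  0.2] q [-0.62 -0.09  1.86 -0.    1.37 -0.53] open 0.0417 0.0
(array([-0.0016,  0.0002,  0.0281]), 0.0032)
```

Request:
carry_out([
  {"hand": 43,"x": -0.0016,"y": 0,"z": 0.028,"ax": 0,"ay": 0,"az": 0.003},
  {"hand": 43,"x": -0.0016,"y": 0,"z": 0.028,"ax": 0,"ay": 0,"az": 0.003},
  {"hand": 0,"x": -0.0016,"y": 0,"z": 0.028,"ax": 0,"ay": 0,"az": 0.003},
  {"hand": 0,"x": -0.0016,"y": 0,"z": 0.028,"ax": 0,"ay": 0,"az": 0.003},
  {"hand": 0,"x": -0.0016,"y": 0,"z": 0.028,"ax": 0,"ay": 0,"az": 0.003},
  {"hand": 0,"x": -0.0016,"y": 0,"z": 0.028,"ax": 0,"ay": 0,"az": 0.003},
], newtons=35)

```text
t: 3.75
tool_pos: [0.4347, -0.2487, 0.2933]
orientation: [2.326, 2.111, 0.0]
force: [-0.5, -0.2, 4.2]
opening: 0.0078
gripper_force: 35.0
```

```bash
python3 - <<'E'
from h import *
st()
E
```

```text
t 3.75 tcp [ 0.4347 -0.2487  0.2933] ty [ 9.953e-01 -9.680e-02  5.000e-04] tz [ 5.e-04 -4.e-04 -1.e+00] F [-0.5 -0.2  4.2] q [-0.62 -0.06  1.89 -0.    1.31 -0.53] open 0.0078 35.00096261501312
```

Request:
carry_out([
  {"hand": 0,"x": 0.01,"y": 0,"z": -0.001,"ax": 0,"ay": 0,"az": 0},
  {"hand": 0,"x": 0.035,"y": 0,"z": -0.001,"ax": 0,"ay": 0,"az": 0},
  {"hand": 0,"x": 0.06,"y": 0,"z": -0.001,"ax": 0,"ay": 0,"az": 0},
  {"hand": 0,"x": 0.085,"y": 0,"z": -0.001,"ax": 0,"ay": 0,"az": 0},
  {"hand": 0,"x": 0.11,"y": 0,"z": -0.001,"ax": 0,"ay": 0,"az": 0},
  {"hand": 0,"x": 0.135,"y": 0,"z": -0.001,"ax": 0,"ay": 0,"az": 0},
  {"hand": 0,"x": 0.16,"y": 0,"z": -0.001,"ax": 0,"ay": 0,"az": 0},
  {"hand": 0,"x": 0.175,"y": 0,"z": -0.001,"ax": 0,"ay": 0,"az": 0},
])

```text
t: 4.75
tool_pos: [0.4513, -0.0729, 0.2935]
orientation: [-2.325, -2.112, 0.0]
force: [0.3, 0.4, -1.2]
opening: 0.0075
gripper_force: 35.0
```

```bash
python3 - <<'E'
from h import *
st(); im,d,p=snap('wrist'); cv2.imwrite('pics/w4.png',im); np.savez('w4.npz',im=im,d=d,pos=p['position'],rot=p['rotation'])
E
```

```text
t 4.75 tcp [ 0.4513 -0.0729  0.2935] ty [ 9.954e-01 -9.570e-02 -6.000e-04] tz [-6.e-04  4.e-04 -1.e+00] F [ 0.3  0.4 -1.2] q [-0.27 -0.18  2.    0.    1.32 -0.18] open 0.0075 34.9992960691452
```

View pics/w4.png

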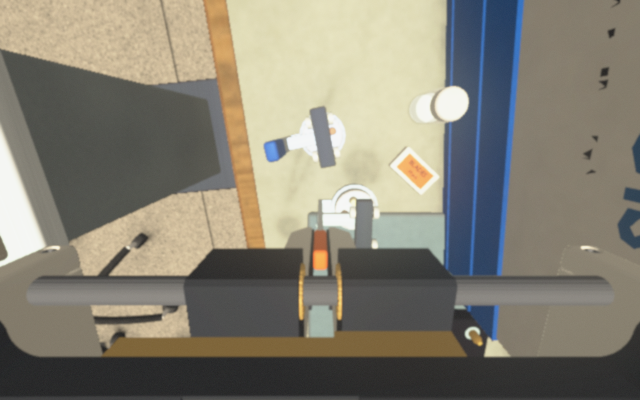

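```bash
cat >> h.py <<'E'
def load(f):
    z=np.load(f+'.npz'); p=camera_params('wrist'); p['position']=z['pos']; p['rotation']=z['rot']; return z['im'],z['d'],p
def blue_tabs(im,d,p):
    hsv=cv2.cvtColor(im,cv2.COLOR_BGR2HSV); m=cv2.inRange(hsv,(100,150,60),(125,255,255))
    k,l,s,_=cv2.connectedComponentsWithStats(m)
    for i in range(1,k):
        if s[i][4]<15: continue
        v,u=np.nonzero(l==i); P=pts(d,p,u,v); zt=np.percentile(P[:,2],95)
        if not (0.08<zt<0.15 or 0.25<zt<.4) or s[i][4]>3000: continue
        T=P[P[:,2]>zt-.005]; c=(T[:,:2].max(0)+T[:,:2].min(0))/2
        # white/dark trolley & dish: points near with z in 40..70 mm
        print('tab px',s[i][:4],'top z',zt.round(4),'top centre',c.round(4),'n',len(T),'rect',cv2.minAreaRect((T[:,:2]*1000).astype(np.float32)))
        vv,uu=np.mgrid[max(0,s[i][1]-80):min(300,s[i][1]+80),max(0,s[i][0]-80):min(639,s[i][0]+80)]
        Q=pts(d,p,uu.ravel(),vv.ravel()); Q=Q[(np.hypot(*(Q[:,:2]-c).T)<.07)]
        tr=Q[(Q[:,2]>zt-.051)&(Q[:,2]<zt-.040)&(np.hypot(*(Q[:,:2]-c).T)>.012)]
        di=Q[(Q[:,2]>zt-.110)&(Q[:,2]<zt-.085)]
        for n,T in (('trolley',tr),('dish',di)):
            if len(T)>8: print('  ',n,len(T),T[:,2].mean().round(4),cv2.minAreaRect((T[:,:2]*1000).astype(np.float32)))
E
python3 - <<'E'
from h import *
for f in ('w2','w4'):
    print(f); blue_tabs(*load(f))
im,d,p=load('w4'); print(pts(d,p,np.array([210,225,235,245]),np.array([0,100,150,150])).round(3))
im,d,p=load('w2'); print(pts(d,p,np.array([297,301,305,381]),np.array([100,100,100,190])).round(3))
E
```

```text
w2
w4
tab px [480   0  43 275] top z 0.1011 top centre [ 0.5165 -0.0294] n 1428 rect ((557.203369140625, -14.503837585449219), (120.72848510742188, 159.96990966796875), 45.75648880004883)
   dish 82 -0.0007 ((543.3816528320312, 34.15499496459961), (5.300332069396973, 16.23423957824707), 84.33604431152344)
tab px [492 307   6  32] top z 0.1013 top centre [ 0.5721 -0.1536] n 103 rect ((572.1983032226562, -153.55320739746094), (28.051292419433594, 3.2727396488189697), 89.45698547363281)
   trolley 311 0.0559 ((570.5450439453125, -117.23905181884766), (48.021026611328125, 1.6239136457443237), 89.8495101928711)
   dish 959 0.0103 ((558.3221435546875, -133.03790283203125), (34.16078567504883, 47.29611587524414), 0.8181663751602173)
[[ 0.374  0.112 -0.003]
 [ 0.372  0.03  -0.   ]
 [ 0.373 -0.016 -0.   ]
 [ 0.383 -0.017 -0.   ]]
[[ 0.386  0.206 -0.   ]
 [ 0.392  0.206 -0.001]
 [ 0.398  0.206 -0.001]
 [ 0.499  0.087  0.075]]
```

Request:
carry_out([
  {"hand": 0,"x": 0,"y": 0,"z": -0.05,"ax": 0,"ay": 0,"az": 0},
  {"hand": 0,"x": 0,"y": 0,"z": -0.1,"ax": 0,"ay": 0,"az": 0},
  {"hand": 0,"x": 0,"y": 0,"z": -0.127,"ax": 0,"ay": 0,"az": 0},
  {"hand": 0,"x": 0.045,"y": -0.02,"z": -0.127,"ax": 0,"ay": 0,"az": 0},
  {"hand": 0,"x": 0.09,"y": -0.04,"z": -0.127,"ax": 0,"ay": 0,"az": 0},
  {"hand": 0,"x": 0.13,"y": -0.059,"z": -0.127,"ax": 0,"ay": 0,"az": 0},
  {"hand": 0,"x": 0.13,"y": -0.059,"z": -0.127,"ax": 0,"ay": 0,"az": 0},
])

```text
t: 5.68
tool_pos: [0.4046, 0.0625, 0.4208]
orientation: [-2.322, -2.115, -0.001]
force: [0.3, 0.0, -1.9]
opening: 0.0079
gripper_force: 35.0
```

Request:
carry_out([
  {"hand": 0,"x": 0,"y": 0,"z": 0.05,"ax": 0,"ay": 0,"az": 0},
  {"hand": 0,"x": 0,"y": 0,"z": 0.1,"ax": 0,"ay": 0,"az": 0},
  {"hand": 0,"x": 0,"y": 0,"z": 0.125,"ax": 0,"ay": 0,"az": 0},
  {"hand": 0,"x": 0,"y": 0,"z": 0.138,"ax": 0,"ay": 0,"az": 0},
  {"hand": 0,"x": 0,"y": 0,"z": 0.138,"ax": 0,"ay": 0,"az": 0},
])

```text
t: 6.3
tool_pos: [0.4054, 0.0601, 0.2824]
orientation: [-2.327, -2.11, 0.002]
force: [-0.0, -1.0, -1.6]
opening: 0.0077
gripper_force: 35.0
```

```bash
python3 - <<'E'
from h import *
st(); im,d,p=snap('scene'); cv2.imwrite('pics/s5.png',cv2.resize(im[150:290,190:400],None,fx=3.5,fy=3.5))
im,d,p=load('w4'); hsv=cv2.cvtColor(im,cv2.COLOR_BGR2HSV); print(hsv[145:156:3,268:282:3],pts(d,p,np.array([272,276]),np.array([150,150])))
E
```

```text
t 6.3 tcp [0.4054 0.0601 0.2824] ty [ 0.9952 -0.0975 -0.0012] tz [-1.2e-03 -3.0e-04 -1.0e+00] F [-0.  -1.  -1.6] q [ 0.02 -0.32  2.13 -0.    1.32  0.12] open 0.0077 34.999549984931946
[[[108 138 227]
  [107 132 234]
  [109 132 218]
  [111  82 130]
  [110  61 112]]

 [[108 139 229]
  [108 133 232]
  [108 133 226]
  [110 102 148]
  [111  63 114]]

 [[108 140 227]
  [108 134 231]
  [108 133 229]
  [110 119 175]
  [109  63 114]]

 [[109 141 224]
  [108 136 229]
  [108 134 230]
  [110 131 197]
  [111  66 116]]] [[ 0.42894526 -0.01266979  0.1102682 ]
 [ 0.43132742 -0.01286824  0.1106683 ]]
```

View pics/s5.png

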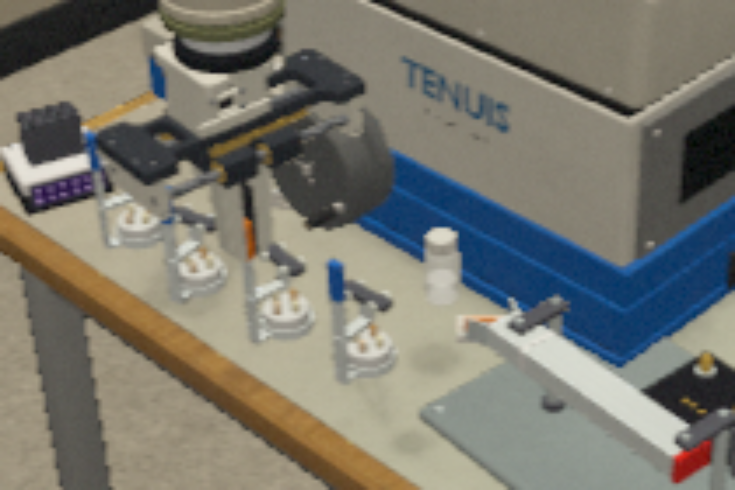

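Request:
carry_out([
  {"hand": 0,"x": 0,"y": 0,"z": 0.008,"ax": 0,"ay": 0,"az": 0},
  {"hand": 0,"x": 0,"y": 0,"z": 0.0125,"ax": 0,"ay": 0,"az": 0},
  {"hand": 0,"x": 0,"y": 0,"z": 0.0125,"ax": 0,"ay": 0,"az": 0},
  {"hand": 20,"x": 0,"y": 0,"z": 0.0125,"ax": 0,"ay": 0,"az": 0},
  {"hand": 43,"x": 0,"y": 0,"z": 0.0125,"ax": 0,"ay": 0,"az": 0},
  {"hand": 43,"x": 0,"y": 0,"z": 0.0125,"ax": 0,"ay": 0,"az": 0},
  {"hand": 43,"x": 0,"y": 0,"z": -0.05,"ax": 0,"ay": 0,"az": 0},
  {"hand": 43,"x": 0,"y": 0,"z": -0.09,"ax": 0,"ay": 0,"az": 0},
])

```text
t: 7.35
tool_pos: [0.4055, 0.0607, 0.3752]
orientation: [2.326, 2.11, 0.002]
force: [0.7, -0.3, -0.3]
opening: 0.04
gripper_force: 0.0
```

```bash
sed -i 's/(100,150,60),(125,255,255)/(100,115,60),(118,255,255)/' h.py; python3 - <<'E'
from h import *
st(); blue_tabs(*load('w4')); print(); blue_tabs(*load('w2'))
im,d,p=snap('wrist'); np.savez('w5.npz',im=im,d=d,pos=p['position'],rot=p['rotation']);print(); blue_tabs(im,d,p)
E
```

```text
t 7.35 tcp [0.4055 0.0607 0.3752] ty [ 0.9953 -0.0969  0.0017] tz [ 1.7e-03  1.0e-04 -1.0e+00] F [ 0.7 -0.3 -0.3] q [ 0.02 -0.4   2.02  0.    1.51  0.12] open 0.04 0.0
tab px [265 142  14  19] top z 0.112 top centre [ 0.4414 -0.0102] n 203 rect ((442.0205383300781, -10.43516731262207), (34.279056549072266, 10.384263038635254), 11.45935344696045)
   trolley 1461 0.0652 ((451.5103454589844, -32.85462951660156), (39.2590217590332, 87.7870864868164), 5.924283981323242)
   dish 589 0.015 ((462.5404968261719, -31.470783233642578), (49.57257843017578, 83.25358581542969), 19.669326782226562)
tab px [467 306  31  34] top z 0.1009 top centre [ 0.516  -0.0853] n 259 rect ((522.324462890625, -80.69902038574219), (17.41966438293457, 202.89898681640625), 34.42573165893555)
   trolley 246 0.0556 ((570.5612182617188, -111.09928131103516), (35.88534164428711, 1.6239136457443237), 89.8495101928711)
   dish 1276 0.0097 ((544.992919921875, -122.41373443603516), (29.400667190551758, 59.266265869140625), 86.45677185058594)

tab px [310  28   7  12] top z 0.1121 top centre [0.413  0.2617] n 64 rect ((413.5
[... 3031 characters left out ...]
2290954589844), 48.47297668457031)
   trolley 141 0.0564 ((523.2061767578125, 100.33528137207031), (44.73060989379883, 1.66436767578125), 88.87066650390625)
   dish 1492 -0.0002 ((542.4993286132812, 60.18080520629883), (125.24728393554688, 40.06096267700195), 89.16613006591797)
tab px [347 270   6   6] top z 0.2842 top centre [0.4166 0.0898] n 5 rect ((416.62689208984375, 89.79048156738281), (1.1177029609680176, 0.4397853910923004), 2.2688424587249756)
   trolley 493 0.2384 ((409.7637023925781, 65.91765594482422), (9.103379249572754, 58.203147888183594), 84.60025787353516)
   dish 309 0.1945 ((406.46942138671875, 61.340091705322266), (18.05069351196289, 66.31114196777344), 84.30994415283203)
```

```bash
cat > car.py <<'E'
from h import *
def car(im,d,p,u0,u1,v0,v1,zt=.112):
    vv,uu=np.mgrid[v0:v1,u0:u1]; vv,uu=vv.ravel(),uu.ravel(); Q=pts(d,p,uu,vv)
    hsv=cv2.cvtColor(im,cv2.COLOR_BGR2HSV)[vv,uu]
    b=(hsv[:,1]>115)&(hsv[:,0]>100)&(hsv[:,0]<118)&(abs(Q[:,2]-zt+.001)<.004)
    t=(abs(Q[:,2]-zt+.047)<.0045)
    T=Q[b]; tc=np.median(T[:,:2],0); t&=np.hypot(*(Q[:,:2]-tc).T)>.015
    r=cv2.minAreaRect((Q[t][:,:2]*1000).astype(np.float32)); c=np.array(r[0])/1000
    bb=cv2.minAreaRect((T[:,:2]*1000).astype(np.float32))
    print('tab',tc.round(4),bb,'trolley',c.round(4),r,'yaw line',np.arctan2(*(c-tc)[::-1]).round(3),'len',np.hypot(*(c-tc)).round(4),b.sum(),t.sum())
E
python3 - <<'E'
from car import *
car(*load('w4'),255,350,95,178)
E
```

```text
tab [ 0.4287 -0.0132] ((428.486572265625, -13.235296249389648), (6.5932488441467285, 10.352508544921875), 6.7383952140808105) trolley [ 0.4587 -0.0101] ((458.7055358886719, -10.059585571289062), (20.281421661376953, 43.93476104736328), 5.813746929168701) yaw line 0.103 len 0.0302 201 1234
```

```bash
python3 - <<'E'
from h import *
print(to_tool([.4285,-.0132,.31],(.9948,.102)))
E
```

```text
(array([-0.0716,  0.0282,  0.0709]), -0.1991)
```

Request:
carry_out([
  {"hand": 43,"x": -0.05,"y": 0.02,"z": 0,"ax": 0,"ay": 0,"az": -0.15},
  {"hand": 43,"x": -0.0716,"y": 0.0282,"z": 0.02,"ax": 0,"ay": 0,"az": -0.199},
  {"hand": 43,"x": -0.0716,"y": 0.0282,"z": 0.05,"ax": 0,"ay": 0,"az": -0.199},
  {"hand": 43,"x": -0.0716,"y": 0.0282,"z": 0.065,"ax": 0,"ay": 0,"az": -0.199},
  {"hand": 43,"x": -0.0716,"y": 0.0282,"z": 0.065,"ax": 0,"ay": 0,"az": -0.199},
])

```text
t: 8.02
tool_pos: [0.426, -0.013, 0.3067]
orientation: [-2.104, -2.331, 0.002]
force: [-0.3, -0.2, 0.8]
opening: 0.0401
gripper_force: 0.0
```

```bash
python3 - <<'E'
from h import *
st(); print(to_tool([.4285,-.0132,.269],(.9948,.102)))
E
```

```text
t 8.03 tcp [ 0.426  -0.013   0.3067] ty [ 0.9948  0.1021 -0.0024] tz [-2.5e-03  4.0e-04 -1.0e+00] F [-0.3 -0.2  0.8] q [-0.15 -0.29  2.07  0.    1.37 -0.25] open 0.0401 0.0
(array([-0.0004,  0.0026,  0.0377]), 0.0001)
```

Request:
carry_out([
  {"hand": 43,"x": 0,"y": 0.002,"z": 0.03,"ax": 0,"ay": 0,"az": 0},
  {"hand": 43,"x": 0,"y": 0.002,"z": 0.0377,"ax": 0,"ay": 0,"az": 0},
  {"hand": 25,"x": 0,"y": 0.002,"z": 0.0377,"ax": 0,"ay": 0,"az": 0},
  {"hand": 0,"x": 0,"y": 0.002,"z": 0.0377,"ax": 0,"ay": 0,"az": 0},
  {"hand": 0,"x": 0,"y": 0.002,"z": 0.0377,"ax": 0,"ay": 0,"az": 0},
  {"hand": 0,"x": 0,"y": 0.002,"z": 0.0377,"ax": 0,"ay": 0,"az": 0},
  {"hand": 0,"x": 0,"y": 0.002,"z": 0.0377,"ax": 0,"ay": 0,"az": 0},
])

```text
t: 8.9
tool_pos: [0.4286, -0.0132, 0.2705]
orientation: [2.105, 2.331, 0.0]
force: [-1.2, -0.1, 3.3]
opening: 0.0079
gripper_force: 35.0
```

```bash
python3 - <<'E'
from h import *
st()
g=MOUTH-.031*SX+.055*SY
print(g, to_tool([g[0],g[1],.2935],SX))
E
```

```text
t 8.9 tcp [ 0.4286 -0.0132  0.2705] ty [9.948e-01 1.018e-01 4.000e-04] tz [ 5.e-04 -2.e-04 -1.e+00] F [-1.2 -0.1  3.3] q [-0.15 -0.24  2.1  -0.    1.29 -0.25] open 0.0079 34.99907433986664
[ 0.4522082 -0.076936   0.082    ] (array([-0.0659,  0.017 , -0.023 ]), 0.1996)
```

Request:
carry_out([
  {"hand": 0,"x": 0,"y": 0,"z": -0.026,"ax": 0,"ay": 0,"az": 0},
  {"hand": 0,"x": -0.03,"y": 0.008,"z": -0.026,"ax": 0,"ay": 0,"az": 0.1},
  {"hand": 0,"x": -0.0659,"y": 0.0165,"z": -0.026,"ax": 0,"ay": 0,"az": 0.2},
  {"hand": 0,"x": -0.0659,"y": 0.0165,"z": -0.026,"ax": 0,"ay": 0,"az": 0.2},
  {"hand": 0,"x": -0.0659,"y": 0.0165,"z": -0.026,"ax": 0,"ay": 0,"az": 0.2},
])

```text
t: 9.52
tool_pos: [0.4513, -0.0768, 0.2956]
orientation: [-2.326, -2.109, 0.001]
force: [0.7, 0.2, -0.3]
opening: 0.0077
gripper_force: 35.0
```

```bash
python3 - <<'E'
from h import *
st()
for y in (.055,-.07,-.155):
    g=MOUTH-.0315*SX+y*SY
    print(g, to_tool([g[0],g[1],.296],SX))
im,d,p=snap('wrist'); cv2.imwrite('pics/w6.png',im[0:330,200:480]); np.savez('w6.npz',im=im,d=d,pos=p['position'],rot=p['rotation'])
# held carrier trolley
v,u=np.mgrid[150:260,300:420]; Q=pts(d,p,u.ravel(),v.ravel()); Q=Q[(Q[:,2]>.086)&(Q[:,2]<.096)]
print(len(Q),Q[:,2].mean(),cv2.minAreaRect((Q[:,:2]*1000).astype(np.float32)))
E
```

```text
t 9.53 tcp [ 0.4513 -0.0768  0.2956] ty [ 0.9952 -0.0975 -0.0012] tz [-1.1e-03  6.0e-04 -1.0e+00] F [ 0.7  0.2 -0.3] q [-0.28 -0.18  2.    0.    1.33 -0.18] open 0.0077 34.99384045600891
[ 0.45171055 -0.07688725  0.082     ] (array([-0.    ,  0.0004, -0.0004]), -0.0)
[ 0.43952305 -0.20129975  0.082     ] (array([-0.1251,  0.0004, -0.0005]), -0.0)
[ 0.43123555 -0.28590025  0.082     ] (array([-0.2101,  0.0004, -0.0005]), -0.0)
1079 0.09014749762901532 ((478.1607971191406, -72.13169860839844), (34.778526306152344, 45.661529541015625), 49.599605560302734)
```

View pics/w6.png

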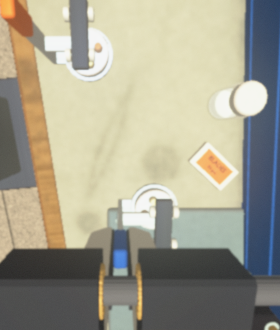

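Request:
carry_out([
  {"hand": 0,"x": -0.015,"y": 0.0004,"z": 0,"ax": 0,"ay": 0,"az": 0},
  {"hand": 0,"x": -0.03,"y": 0.0004,"z": 0,"ax": 0,"ay": 0,"az": 0},
  {"hand": 0,"x": -0.045,"y": 0.0004,"z": 0,"ax": 0,"ay": 0,"az": 0},
  {"hand": 0,"x": -0.06,"y": 0.0004,"z": 0,"ax": 0,"ay": 0,"az": 0},
  {"hand": 0,"x": -0.075,"y": 0.0004,"z": 0,"ax": 0,"ay": 0,"az": 0},
  {"hand": 0,"x": -0.09,"y": 0.0004,"z": 0,"ax": 0,"ay": 0,"az": 0},
])

```text
t: 10.32
tool_pos: [0.4431, -0.1677, 0.296]
orientation: [2.328, 2.11, -0.0]
force: [-0.3, -0.9, -1.4]
opening: 0.0076
gripper_force: 35.0
```

```bash
python3 - <<'E'
from h import *
st(); print(read_state()['wrist_torque'])
g=MOUTH-.0315*SX-.15*SY
print(g, to_tool([g[0],g[1],.2955],SX))
E
```

```text
t 10.32 tcp [ 0.4431 -0.1677  0.296 ] ty [ 0.9952 -0.0981  0.    ] tz [ 0. -0. -1.] F [-0.3 -0.9 -1.4] q [-0.47 -0.14  1.96 -0.    1.32 -0.37] open 0.0076 34.99406397342682
[-0.05309516  0.15085715  0.05068482]
[ 0.43172305 -0.28092375  0.082     ] (array([-0.1138, -0.0002,  0.0005]), -0.0006)
```

Request:
carry_out([
  {"hand": 0,"x": -0.03,"y": 0,"z": 0,"ax": 0,"ay": 0,"az": 0},
  {"hand": 0,"x": -0.06,"y": 0,"z": 0,"ax": 0,"ay": 0,"az": 0},
  {"hand": 0,"x": -0.09,"y": 0,"z": 0,"ax": 0,"ay": 0,"az": 0},
  {"hand": 0,"x": -0.114,"y": 0,"z": 0,"ax": 0,"ay": 0,"az": 0},
  {"hand": 0,"x": -0.114,"y": 0,"z": 0.0012,"ax": 0,"ay": 0,"az": 0},
  {"hand": 0,"x": -0.114,"y": 0,"z": 0.0012,"ax": 0,"ay": 0,"az": 0},
])

```text
t: 11.08
tool_pos: [0.4319, -0.28, 0.2946]
orientation: [-2.328, -2.109, -0.0]
force: [0.5, 0.5, -0.6]
opening: 0.0077
gripper_force: 35.0
```

Request:
carry_out([
  {"hand": 15,"x": 0,"y": 0,"z": 0,"ax": 0,"ay": 0,"az": 0},
  {"hand": 30,"x": 0,"y": 0,"z": 0,"ax": 0,"ay": 0,"az": 0},
  {"hand": 30,"x": 0,"y": 0,"z": 0,"ax": 0,"ay": 0,"az": 0},
  {"hand": 30,"x": 0,"y": 0,"z": -0.04,"ax": 0,"ay": 0,"az": 0},
  {"hand": 43,"x": 0,"y": 0,"z": -0.1,"ax": 0,"ay": 0,"az": 0},
  {"hand": 43,"x": 0.03,"y": 0,"z": -0.13,"ax": 0,"ay": 0,"az": 0},
  {"hand": 43,"x": 0.08,"y": 0,"z": -0.13,"ax": 0,"ay": 0,"az": 0},
  {"hand": 43,"x": 0.13,"y": 0,"z": -0.13,"ax": 0,"ay": 0,"az": 0},
])

```text
t: 12.08
tool_pos: [0.4448, -0.1494, 0.4257]
orientation: [2.327, 2.108, 0.001]
force: [0.7, 1.2, 0.1]
opening: 0.0399
gripper_force: 0.0
```

```bash
python3 - <<'E'
from h import *
st(); print(to_tool([.415,.09,.40],SX))
im,d,p=snap('scene')
v,u=np.mgrid[250:300,330:400]; v,u=v.ravel(),u.ravel(); Q=pts(d,p,u,v); h=cv2.cvtColor(im,cv2.COLOR_BGR2HSV)[v,u]
m=(h[:,0]>100)&(h[:,0]<118)&(h[:,1]>130)&(Q[:,2]<.2); print(m.sum(),Q[m].mean(0) if m.any() else '', Q[m].max(0)if m.any() else '')
E
```

```text
t 12.07 tcp [ 0.4448 -0.1494  0.4257] ty [ 0.9951 -0.0986  0.0016] tz [ 1.6e-03 -6.0e-04 -1.0e+00] F [0.7 1.2 0.1] q [-0.43 -0.24  1.81  0.    1.57 -0.33] open 0.0399 0.0
(array([ 0.2353, -0.0533,  0.0255]), -0.0012)
96 [ 0.49349299 -0.22793475  0.07540811] [ 0.59773045 -0.13869616  0.13652678]
```

Request:
carry_out([
  {"hand": 43,"x": 0.06,"y": -0.013,"z": 0.01,"ax": 0,"ay": 0,"az": 0},
  {"hand": 43,"x": 0.12,"y": -0.027,"z": 0.015,"ax": 0,"ay": 0,"az": 0},
  {"hand": 43,"x": 0.18,"y": -0.04,"z": 0.02,"ax": 0,"ay": 0,"az": 0},
  {"hand": 43,"x": 0.235,"y": -0.053,"z": 0.025,"ax": 0,"ay": 0,"az": 0},
  {"hand": 43,"x": 0.235,"y": -0.053,"z": 0.025,"ax": 0,"ay": 0,"az": 0},
  {"hand": 43,"x": 0.235,"y": -0.053,"z": 0.025,"ax": 0,"ay": 0,"az": 0},
])

```text
t: 12.88
tool_pos: [0.4151, 0.0883, 0.4]
orientation: [2.326, 2.111, -0.0]
force: [-0.1, -0.9, 1.6]
opening: 0.0402
gripper_force: 0.0
```

```bash
cat >> car.py <<'E'
def find(im,d,p):
    "all blue tops at z 105..115mm away from the microtome (x<.5)"
    v,u=np.mgrid[0:270,150:500]; v,u=v.ravel(),u.ravel(); Q=pts(d,p,u,v); h=cv2.cvtColor(im,cv2.COLOR_BGR2HSV)[v,u]
    m=(h[:,0]>100)&(h[:,0]<118)&(h[:,1]>115)&(abs(Q[:,2]-.111)<.004)&(Q[:,0]<.49)&(Q[:,0]>.36)
    M=np.zeros(im.shape[:2],np.uint8); M[v[m],u[m]]=1
    k,l,s,c=cv2.connectedComponentsWithStats(M)
    for i in range(1,k):
        if s[i][4]<15: continue
        cu,cv_=c[i].astype(int); w=int(.065*p['fx']/d[cv_,cu]); 
        try: car(im,d,p,max(cu-w,0),min(cu+w,639),max(cv_-w,0),min(cv_+w,270))
        except Exception as e: print(e)
E
python3 - <<'E'
from car import *
st(); im,d,p=snap('wrist'); np.savez('w7.npz',im=im,d=d,pos=p['position'],rot=p['rotation']); find(im,d,p)
E
```

```text
t 12.88 tcp [0.4151 0.0883 0.4   ] ty [ 9.953e-01 -9.640e-02  3.000e-04] tz [ 3.e-04 -5.e-04 -1.e+00] F [-0.1 -0.9  1.6] q [ 0.09 -0.36  1.95 -0.    1.55  0.19] open 0.0402 0.0
tab [0.4131 0.26  ] ((413.021484375, 259.9324951171875), (6.953579425811768, 6.107508659362793), 84.5056381225586) trolley [0.4428 0.2545] ((442.7972106933594, 254.45399475097656), (43.97747039794922, 20.464208602905273), 75.0338134765625) yaw line -0.184 len 0.0302 76 739
tab [0.4054 0.1578] ((405.3349914550781, 157.81414794921875), (6.288388252258301, 9.512627601623535), 11.510873794555664) trolley [0.4382 0.1316] ((438.15179443359375, 131.59503173828125), (22.96365737915039, 110.89110565185547), 5.770779609680176) yaw line -0.675 len 0.042 71 614
```

```bash
python3 - <<'E'
from h import *
print(to_tool([.4053,.1576,.31],(.977,.213)))
E
```

```text
(array([ 0.0686, -0.0168,  0.09  ]), -0.313)
```

Request:
carry_out([
  {"hand": 43,"x": 0.04,"y": -0.01,"z": 0,"ax": 0,"ay": 0,"az": -0.17},
  {"hand": 43,"x": 0.0686,"y": -0.0168,"z": 0.03,"ax": 0,"ay": 0,"az": -0.313},
  {"hand": 43,"x": 0.0686,"y": -0.0168,"z": 0.07,"ax": 0,"ay": 0,"az": -0.313},
  {"hand": 43,"x": 0.0686,"y": -0.0168,"z": 0.09,"ax": 0,"ay": 0,"az": -0.313},
  {"hand": 43,"x": 0.0686,"y": -0.0168,"z": 0.09,"ax": 0,"ay": 0,"az": -0.313},
])

```text
t: 13.55
tool_pos: [0.4049, 0.1568, 0.3082]
orientation: [-1.972, -2.443, 0.005]
force: [0.4, 0.8, 1.4]
opening: 0.0403
gripper_force: 0.0
```

```bash
python3 - <<'E'
from h import *
st(); print(to_tool([.4053,.1576,.2705],(.977,.213)))
E
```

```text
t 13.55 tcp [0.4049 0.1568 0.3082] ty [ 0.9775  0.2109 -0.0037] tz [-0.0035 -0.0012 -1.    ] F [0.4 0.8 1.4] q [ 0.25 -0.27  2.04 -0.    1.37  0.04] open 0.0403 0.0
(array([0.0007, 0.0007, 0.0377]), -0.0022)
```

Request:
carry_out([
  {"hand": 43,"x": 0.0005,"y": 0.0005,"z": 0.03,"ax": 0,"ay": 0,"az": 0},
  {"hand": 43,"x": 0.0005,"y": 0.0005,"z": 0.038,"ax": 0,"ay": 0,"az": 0},
  {"hand": 25,"x": 0.0005,"y": 0.0005,"z": 0.038,"ax": 0,"ay": 0,"az": 0},
  {"hand": 0,"x": 0.0005,"y": 0.0005,"z": 0.038,"ax": 0,"ay": 0,"az": 0},
  {"hand": 0,"x": 0.0005,"y": 0.0005,"z": 0.038,"ax": 0,"ay": 0,"az": 0},
  {"hand": 0,"x": 0.0005,"y": 0.0005,"z": 0.038,"ax": 0,"ay": 0,"az": 0},
  {"hand": 0,"x": 0.0005,"y": 0.0005,"z": 0.038,"ax": 0,"ay": 0,"az": 0},
])

```text
t: 14.42
tool_pos: [0.4054, 0.159, 0.2721]
orientation: [1.97, 2.447, 0.0]
force: [-1.1, -0.5, 2.7]
opening: 0.0076
gripper_force: 35.0
```

```bash
python3 - <<'E'
from h import *
st()
g=MOUTH-.0315*SX+.055*SY
print(to_tool([g[0],g[1],.296],SX))
E
```

```text
t 14.43 tcp [0.4054 0.159  0.2721] ty [9.770e-01 2.134e-01 2.000e-04] tz [ 2.e-04  0.e+00 -1.e+00] F [-1.1 -0.5  2.7] q [ 0.26 -0.22  2.08 -0.    1.29  0.04] open 0.0076 34.99220252037048
(array([-0.2403, -0.0051, -0.0239]), 0.3127)
```

Request:
carry_out([
  {"hand": 0,"x": 0,"y": 0,"z": -0.05,"ax": 0,"ay": 0,"az": 0},
  {"hand": 0,"x": 0,"y": 0,"z": -0.1,"ax": 0,"ay": 0,"az": 0},
  {"hand": 0,"x": 0,"y": 0,"z": -0.135,"ax": 0,"ay": 0,"az": 0},
  {"hand": 0,"x": -0.055,"y": -0.0015,"z": -0.135,"ax": 0,"ay": 0,"az": 0.08},
  {"hand": 0,"x": -0.11,"y": -0.003,"z": -0.135,"ax": 0,"ay": 0,"az": 0.16},
  {"hand": 0,"x": -0.165,"y": -0.004,"z": -0.135,"ax": 0,"ay": 0,"az": 0.24},
  {"hand": 0,"x": -0.22,"y": -0.005,"z": -0.135,"ax": 0,"ay": 0,"az": 0.313},
  {"hand": 0,"x": -0.24,"y": -0.0051,"z": -0.135,"ax": 0,"ay": 0,"az": 0.313},
])

```text
t: 15.42
tool_pos: [0.4516, -0.0793, 0.4066]
orientation: [2.332, 2.105, -0.001]
force: [0.4, 0.4, -1.3]
opening: 0.0073
gripper_force: 35.0
```

Request:
carry_out([
  {"hand": 0,"x": 0,"y": 0,"z": 0.04,"ax": 0,"ay": 0,"az": 0},
  {"hand": 0,"x": 0,"y": 0,"z": 0.08,"ax": 0,"ay": 0,"az": 0},
  {"hand": 0,"x": 0,"y": 0,"z": 0.1095,"ax": 0,"ay": 0,"az": 0},
  {"hand": 0,"x": 0,"y": 0,"z": 0.1095,"ax": 0,"ay": 0,"az": 0},
  {"hand": 0,"x": 0,"y": 0,"z": 0.1095,"ax": 0,"ay": 0,"az": 0},
])

```text
t: 16.05
tool_pos: [0.4521, -0.0767, 0.2986]
orientation: [2.327, 2.109, 0.001]
force: [-0.0, 0.0, -0.4]
opening: 0.0079
gripper_force: 35.0
```

```bash
python3 - <<'E'
from h import *
st()
for y in (.055,-.036,-.106):
    g=MOUTH-.0315*SX+y*SY
    print(to_tool([g[0],g[1],.2976],SX))
E
```

```text
t 16.05 tcp [ 0.4521 -0.0767  0.2986] ty [ 0.9952 -0.0977  0.0012] tz [ 1.1e-03 -3.0e-04 -1.0e+00] F [-0.   0.  -0.4] q [-0.28 -0.18  1.99  0.    1.33 -0.18] open 0.0079 34.99873101711273
(array([-0.0002, -0.0003,  0.001 ]), -0.0002)
(array([-0.0912, -0.0003,  0.001 ]), -0.0002)
(array([-0.1612, -0.0003,  0.001 ]), -0.0002)
```

Request:
carry_out([
  {"hand": 0,"x": -0.015,"y": -0.0003,"z": 0.0008,"ax": 0,"ay": 0,"az": 0},
  {"hand": 0,"x": -0.03,"y": -0.0003,"z": 0.0008,"ax": 0,"ay": 0,"az": 0},
  {"hand": 0,"x": -0.045,"y": -0.0003,"z": 0.0008,"ax": 0,"ay": 0,"az": 0},
  {"hand": 0,"x": -0.06,"y": -0.0003,"z": 0.0008,"ax": 0,"ay": 0,"az": 0},
  {"hand": 0,"x": -0.075,"y": -0.0003,"z": 0.0008,"ax": 0,"ay": 0,"az": 0},
  {"hand": 0,"x": -0.09,"y": -0.0003,"z": 0.0008,"ax": 0,"ay": 0,"az": 0},
])

```text
t: 16.8
tool_pos: [0.4424, -0.1673, 0.2965]
orientation: [-2.328, -2.11, 0.0]
force: [-0.3, 0.4, -1.1]
opening: 0.0079
gripper_force: 35.0
```

Request:
carry_out([
  {"hand": 0,"x": -0.025,"y": 0,"z": 0,"ax": 0,"ay": 0,"az": 0},
  {"hand": 0,"x": -0.05,"y": 0,"z": 0,"ax": 0,"ay": 0,"az": 0},
  {"hand": 0,"x": -0.069,"y": 0,"z": 0,"ax": 0,"ay": 0,"az": 0},
  {"hand": 0,"x": -0.069,"y": 0,"z": 0.0012,"ax": 0,"ay": 0,"az": 0},
  {"hand": 0,"x": -0.069,"y": 0,"z": 0.0015,"ax": 0,"ay": 0,"az": 0},
  {"hand": 0,"x": -0.069,"y": 0,"z": 0.0015,"ax": 0,"ay": 0,"az": 0},
])

```text
t: 17.55
tool_pos: [0.4362, -0.235, 0.296]
orientation: [2.326, 2.109, 0.0]
force: [-2.5, -4.4, 5.7]
opening: 0.0076
gripper_force: 35.0
```

```bash
python3 - <<'E'
from h import *
st()
E
```

```text
t 17.55 tcp [ 0.4362 -0.235   0.296 ] ty [ 0.9952 -0.0978  0.0016] tz [ 0.0014 -0.0015 -1.    ] F [-2.5 -4.4  5.7] q [-0.6  -0.08  1.9  -0.    1.31 -0.5 ] open 0.0076 35.00293672084808
```

Request:
carry_out([
  {"hand": 15,"x": 0,"y": 0,"z": 0,"ax": 0,"ay": 0,"az": 0},
  {"hand": 30,"x": 0,"y": 0,"z": 0,"ax": 0,"ay": 0,"az": 0},
  {"hand": 30,"x": 0,"y": 0,"z": 0,"ax": 0,"ay": 0,"az": 0},
  {"hand": 30,"x": 0,"y": 0,"z": -0.04,"ax": 0,"ay": 0,"az": 0},
  {"hand": 43,"x": 0,"y": 0,"z": -0.1,"ax": 0,"ay": 0,"az": 0},
  {"hand": 43,"x": 0.05,"y": -0.01,"z": -0.12,"ax": 0,"ay": 0,"az": 0},
  {"hand": 43,"x": 0.11,"y": -0.02,"z": -0.12,"ax": 0,"ay": 0,"az": 0},
  {"hand": 43,"x": 0.17,"y": -0.03,"z": -0.12,"ax": 0,"ay": 0,"az": 0},
])

```text
t: 18.55
tool_pos: [0.4221, -0.0612, 0.4154]
orientation: [2.328, 2.108, 0.001]
force: [0.8, 0.9, 0.0]
opening: 0.0403
gripper_force: 0.0
```

```bash
python3 - <<'E'
from h import *
st(); print(to_tool([.42,.20,.41],SX))
E
```

```text
t 18.55 tcp [ 0.4221 -0.0612  0.4154] ty [ 0.9951 -0.0988  0.0011] tz [ 1.1e-03  1.0e-04 -1.0e+00] F [0.8 0.9 0. ] q [-0.26 -0.36  1.92  0.    1.58 -0.17] open 0.0403 0.0
(array([ 0.2597, -0.028 ,  0.0054]), -0.0014)
```

Request:
carry_out([
  {"hand": 43,"x": 0.06,"y": -0.007,"z": 0.005,"ax": 0,"ay": 0,"az": 0},
  {"hand": 43,"x": 0.12,"y": -0.014,"z": 0.005,"ax": 0,"ay": 0,"az": 0},
  {"hand": 43,"x": 0.18,"y": -0.021,"z": 0.005,"ax": 0,"ay": 0,"az": 0},
  {"hand": 43,"x": 0.24,"y": -0.026,"z": 0.005,"ax": 0,"ay": 0,"az": 0},
  {"hand": 43,"x": 0.26,"y": -0.028,"z": 0.005,"ax": 0,"ay": 0,"az": 0},
  {"hand": 43,"x": 0.26,"y": -0.028,"z": 0.005,"ax": 0,"ay": 0,"az": 0},
])

```text
t: 19.3
tool_pos: [0.4197, 0.2001, 0.4097]
orientation: [-2.324, -2.113, 0.001]
force: [0.6, 0.7, 1.6]
opening: 0.0401
gripper_force: 0.0
```

```bash
python3 - <<'E'
from car import *
st(); im,d,p=snap('wrist'); np.savez('w8.npz',im=im,d=d,pos=p['position'],rot=p['rotation']); find(im,d,p)
cv2.imwrite('pics/w8.png',im[:330])
E
```

```text
t 19.3 tcp [0.4197 0.2001 0.4097] ty [ 9.955e-01 -9.470e-02 -9.000e-04] tz [-9.e-04 -1.e-04 -1.e+00] F [0.6 0.7 1.6] q [ 0.33 -0.24  1.84  0.    1.55  0.43] open 0.0401 0.0
tab [0.4134 0.2624] ((413.677734375, 262.12847900390625), (8.762473106384277, 5.875991344451904), 82.56649017333984) trolley [0.4426 0.2546] ((442.5782470703125, 254.64942932128906), (43.85101318359375, 19.937124252319336), 75.3738021850586) yaw line -0.26 len 0.0302 56 510
```

View pics/w8.png

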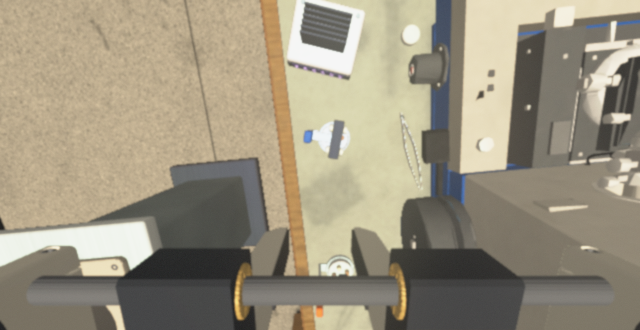

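```bash
python3 - <<'E'
from h import *
print(to_tool([.4134,.2617,.31],(.9677,-.252)))
im,d,p=load('w8')
v,u=np.mgrid[0:85,270:380]; v,u=v.ravel(),u.ravel(); Q=pts(d,p,u,v)
for lo,hi in ((.069,.08),(.03,.068),(.045,.068)):
    m=(Q[:,2]>lo)&(Q[:,2]<hi)&(Q[:,0]<.48); print(m.sum(),Q[m][:,2].mean(),cv2.minAreaRect((Q[m][:,:2]*1000).astype(np.float32)))
E
```

```text
(array([ 0.0618, -0.0124,  0.0997]), 0.1586)
1069 0.07216053018794298 ((441.5318298339844, 371.8546142578125), (28.787433624267578, 49.64259338378906), 72.08499145507812)
3130 0.039474165097260025 ((441.22161865234375, 371.38592529296875), (69.57967376708984, 79.27444458007812), 72.02404022216797)
691 0.06198434243997624 ((441.030029296875, 370.92474365234375), (27.048439025878906, 49.80474090576172), 71.82848358154297)
```

Request:
carry_out([
  {"hand": 43,"x": 0.04,"y": -0.008,"z": 0,"ax": 0,"ay": 0,"az": 0.1},
  {"hand": 43,"x": 0.0618,"y": -0.0124,"z": 0.04,"ax": 0,"ay": 0,"az": 0.1586},
  {"hand": 43,"x": 0.0618,"y": -0.0124,"z": 0.08,"ax": 0,"ay": 0,"az": 0.1586},
  {"hand": 43,"x": 0.0618,"y": -0.0124,"z": 0.1,"ax": 0,"ay": 0,"az": 0.1586},
  {"hand": 43,"x": 0.0618,"y": -0.0124,"z": 0.1,"ax": 0,"ay": 0,"az": 0.1586},
])

```text
t: 19.98
tool_pos: [0.4134, 0.2599, 0.3081]
orientation: [-2.488, -1.917, 0.006]
force: [0.2, -0.4, 1.1]
opening: 0.0403
gripper_force: 0.0
```

```bash
python3 - <<'E'
from h import *
st(); print(to_tool([.4134,.2617,.2705],(.9677,-.252)))
E
```

```text
t 19.98 tcp [0.4134 0.2599 0.3081] ty [ 0.9668 -0.2553 -0.003 ] tz [-0.0036 -0.0021 -1.    ] F [ 0.2 -0.4  1.1] q [ 0.46 -0.1   1.9  -0.    1.35  0.71] open 0.0403 0.0
(array([ 0.0019, -0.0004,  0.0376]), -0.0034)
```

Request:
carry_out([
  {"hand": 43,"x": 0.001,"y": 0,"z": 0.03,"ax": 0,"ay": 0,"az": 0},
  {"hand": 43,"x": 0.001,"y": 0,"z": 0.038,"ax": 0,"ay": 0,"az": 0},
  {"hand": 25,"x": 0.001,"y": 0,"z": 0.038,"ax": 0,"ay": 0,"az": 0},
  {"hand": 0,"x": 0.001,"y": 0,"z": 0.038,"ax": 0,"ay": 0,"az": 0},
  {"hand": 0,"x": 0.001,"y": 0,"z": 0.038,"ax": 0,"ay": 0,"az": 0},
  {"hand": 0,"x": 0.001,"y": 0,"z": 0.038,"ax": 0,"ay": 0,"az": 0},
  {"hand": 0,"x": 0.001,"y": 0,"z": 0.038,"ax": 0,"ay": 0,"az": 0},
])

```text
t: 20.85
tool_pos: [0.4141, 0.2625, 0.2722]
orientation: [-2.487, -1.919, -0.0]
force: [0.3, 0.2, 1.9]
opening: 0.0074
gripper_force: 35.0
```

Request:
carry_out([
  {"hand": 0,"x": 0,"y": 0,"z": -0.05,"ax": 0,"ay": 0,"az": 0},
  {"hand": 0,"x": 0,"y": 0,"z": -0.1,"ax": 0,"ay": 0,"az": 0},
  {"hand": 0,"x": 0,"y": 0,"z": -0.135,"ax": 0,"ay": 0,"az": 0},
  {"hand": 0,"x": 0,"y": 0,"z": -0.135,"ax": 0,"ay": 0,"az": 0},
])

```text
t: 21.35
tool_pos: [0.4148, 0.2628, 0.4104]
orientation: [2.486, 1.918, 0.01]
force: [-0.3, 0.4, -1.3]
opening: 0.0077
gripper_force: 35.0
```

```bash
python3 - <<'E'
from h import *
st()
g=MOUTH-.0315*SX+.055*SY
print(to_tool([g[0],g[1],.407],SX))
E
```

```text
t 21.35 tcp [0.4148 0.2628 0.4104] ty [ 0.9673 -0.2537  0.0047] tz [ 0.0056  0.0028 -1.    ] F [-0.3  0.4 -1.3] q [ 0.46 -0.17  1.78 -0.    1.53  0.72] open 0.0077 34.976760149002075
(array([-0.3193,  0.1218,  0.0027]), -0.1588)
```

Request:
carry_out([
  {"hand": 0,"x": -0.05,"y": 0.019,"z": 0,"ax": 0,"ay": 0,"az": -0.03},
  {"hand": 0,"x": -0.1,"y": 0.038,"z": 0,"ax": 0,"ay": 0,"az": -0.06},
  {"hand": 0,"x": -0.15,"y": 0.057,"z": 0,"ax": 0,"ay": 0,"az": -0.09},
  {"hand": 0,"x": -0.2,"y": 0.076,"z": 0,"ax": 0,"ay": 0,"az": -0.12},
  {"hand": 0,"x": -0.25,"y": 0.095,"z": 0.002,"ax": 0,"ay": 0,"az": -0.14},
  {"hand": 0,"x": -0.3,"y": 0.114,"z": 0.003,"ax": 0,"ay": 0,"az": -0.159},
  {"hand": 0,"x": -0.319,"y": 0.1218,"z": 0.003,"ax": 0,"ay": 0,"az": -0.159},
  {"hand": 0,"x": -0.319,"y": 0.1218,"z": 0.003,"ax": 0,"ay": 0,"az": -0.159},
])

```text
t: 22.35
tool_pos: [0.4505, -0.0783, 0.4019]
orientation: [-2.328, -2.105, 0.003]
force: [1.3, 0.2, -1.7]
opening: 0.0077
gripper_force: 35.0
```

```bash
python3 - <<'E'
from h import *
st()
g=MOUTH-.0315*SX+.055*SY
print(to_tool([g[0],g[1],.2977],SX))
E
```

```text
t 22.35 tcp [ 0.4505 -0.0783  0.4019] ty [ 0.995  -0.1003 -0.0032] tz [-3.1e-03  8.0e-04 -1.0e+00] F [ 1.3  0.2 -1.7] q [-0.28 -0.26  1.87 -0.    1.54 -0.18] open 0.0077 34.99576985836029
(array([0.0014, 0.0014, 0.1042]), -0.0028)
```

Request:
carry_out([
  {"hand": 0,"x": 0.001,"y": 0.001,"z": 0.05,"ax": 0,"ay": 0,"az": 0},
  {"hand": 0,"x": 0.001,"y": 0.001,"z": 0.09,"ax": 0,"ay": 0,"az": 0},
  {"hand": 0,"x": 0.001,"y": 0.001,"z": 0.1042,"ax": 0,"ay": 0,"az": 0},
  {"hand": 0,"x": 0.001,"y": 0.001,"z": 0.1042,"ax": 0,"ay": 0,"az": 0},
  {"hand": 0,"x": 0.001,"y": 0.001,"z": 0.1042,"ax": 0,"ay": 0,"az": 0},
])

```text
t: 22.98
tool_pos: [0.4528, -0.076, 0.3016]
orientation: [2.325, 2.11, 0.002]
force: [1.1, 0.4, -1.8]
opening: 0.0077
gripper_force: 35.0
```

```bash
python3 - <<'E'
from h import *
st()
for y in (.055,-.036,-.06):
    g=MOUTH-.0315*SX+y*SY
    print(to_tool([g[0],g[1],.2977],SX))
E
```

```text
t 22.98 tcp [ 0.4528 -0.076   0.3016] ty [ 0.9953 -0.097   0.0026] tz [ 2.5e-03 -6.0e-04 -1.0e+00] F [ 1.1  0.4 -1.8] q [-0.28 -0.19  1.99  0.    1.33 -0.18] open 0.0077 34.99613642692566
(array([-0.001 , -0.001 ,  0.0039]), 0.0005)
(array([-0.092 , -0.001 ,  0.0039]), 0.0005)
(array([-0.116 , -0.0011,  0.0039]), 0.0005)
```

Request:
carry_out([
  {"hand": 0,"x": 0,"y": -0.001,"z": 0.0035,"ax": 0,"ay": 0,"az": 0},
  {"hand": 0,"x": -0.015,"y": -0.001,"z": 0.0035,"ax": 0,"ay": 0,"az": 0},
  {"hand": 0,"x": -0.03,"y": -0.001,"z": 0.0035,"ax": 0,"ay": 0,"az": 0},
  {"hand": 0,"x": -0.045,"y": -0.001,"z": 0.0035,"ax": 0,"ay": 0,"az": 0},
  {"hand": 0,"x": -0.06,"y": -0.001,"z": 0.0035,"ax": 0,"ay": 0,"az": 0},
  {"hand": 0,"x": -0.075,"y": -0.001,"z": 0.0035,"ax": 0,"ay": 0,"az": 0},
  {"hand": 0,"x": -0.09,"y": -0.001,"z": 0.0035,"ax": 0,"ay": 0,"az": 0},
])

```text
t: 23.85
tool_pos: [0.4421, -0.1667, 0.2963]
orientation: [-2.327, -2.11, -0.0]
force: [0.4, 0.0, -1.1]
opening: 0.0075
gripper_force: 35.0
```

```bash
python3 - <<'E'
from h import *
st()
g=MOUTH-.0315*SX-.062*SY
print(to_tool([g[0],g[1],.2965],SX))
E
```

```text
t 23.85 tcp [ 0.4421 -0.1667  0.2963] ty [ 0.9952 -0.0977 -0.    ] tz [-0.  0. -1.] F [ 0.4  0.  -1.1] q [-0.47 -0.14  1.96  0.    1.32 -0.37] open 0.0075 34.9963241815567
(array([-0.0267,  0.0008, -0.0002]), -0.0002)
```

Request:
carry_out([
  {"hand": 0,"x": -0.013,"y": 0.0005,"z": 0,"ax": 0,"ay": 0,"az": 0},
  {"hand": 0,"x": -0.027,"y": 0.0005,"z": 0,"ax": 0,"ay": 0,"az": 0},
  {"hand": 0,"x": -0.027,"y": 0.0005,"z": 0,"ax": 0,"ay": 0,"az": 0},
  {"hand": 0,"x": -0.027,"y": 0.0005,"z": 0,"ax": 0,"ay": 0,"az": 0},
])

```text
t: 24.35
tool_pos: [0.4401, -0.1924, 0.2962]
orientation: [-2.327, -2.11, -0.0]
force: [-0.9, -0.3, -0.7]
opening: 0.0081
gripper_force: 35.0
```

Request:
carry_out([
  {"hand": 15,"x": 0,"y": 0,"z": 0,"ax": 0,"ay": 0,"az": 0},
  {"hand": 30,"x": 0,"y": 0,"z": 0,"ax": 0,"ay": 0,"az": 0},
  {"hand": 30,"x": 0,"y": 0,"z": 0,"ax": 0,"ay": 0,"az": 0},
  {"hand": 30,"x": 0,"y": 0,"z": -0.04,"ax": 0,"ay": 0,"az": 0},
  {"hand": 60,"x": 0,"y": 0,"z": -0.1,"ax": 0,"ay": 0,"az": 0},
  {"hand": 60,"x": -0.05,"y": -0.01,"z": -0.14,"ax": 0,"ay": 0,"az": 0},
  {"hand": 60,"x": -0.1,"y": -0.02,"z": -0.15,"ax": 0,"ay": 0,"az": 0},
  {"hand": 60,"x": -0.11,"y": -0.02,"z": -0.15,"ax": 0,"ay": 0,"az": 0},
])

```text
t: 25.35
tool_pos: [0.4087, -0.3024, 0.4479]
orientation: [2.328, 2.105, -0.001]
force: [-0.1, -0.5, 0.8]
opening: 0.0553
gripper_force: 0.0
```

```bash
python3 - <<'E'
from h import *
st(); im,d,p=snap('wrist'); np.savez('w9.npz',im=im,d=d,pos=p['position'],rot=p['rotation']); cv2.imwrite('pics/w9.png',cv2.resize(im[0:300,200:600],None,fx=2,fy=2))
v,u=np.mgrid[0:270,200:500]; v,u=v.ravel(),u.ravel(); Q=pts(d,p,u,v); h=cv2.cvtColor(im,cv2.COLOR_BGR2HSV)[v,u]
m=(h[:,0]>100)&(h[:,0]<118)&(h[:,1]>115)&(abs(Q[:,2]-.133)<.008)&(Q[:,0]<.47)
M=np.zeros(im.shape[:2],np.uint8); M[v[m],u[m]]=1
k,l,s,c=cv2.connectedComponentsWithStats(M)
for i in range(1,k):
    if s[i][4]<8: continue
    vv,uu=np.nonzero(l==i); T=pts(d,p,uu,vv); a=np.array([*np.median(T[:,:2],0),0.082]); r=a+.031*SX-MOUTH
    print(s[i],T[:,2].max().round(4),a.round(4),'rail x,y',(r@SX).round(4),(r@SY).round(4))
E
```

```text
t 25.35 tcp [ 0.4087 -0.3024  0.4479] ty [ 0.9949 -0.1004  0.002 ] tz [ 0.0017 -0.0025 -1.    ] F [-0.1 -0.5  0.8] q [-0.74 -0.14  1.68 -0.    1.6  -0.64] open 0.0553 0.0
[336  78   7  11  68] 0.1368 [ 0.4397 -0.1937  0.082 ] rail x,y -0.001 -0.0624
[337 127   6  10  56] 0.1363 [ 0.4361 -0.2399  0.082 ] rail x,y -0.0002 -0.1088
[336 169   6  10  54] 0.1365 [ 0.4313 -0.2834  0.082 ] rail x,y -0.0006 -0.1525
```

View pics/w9.png

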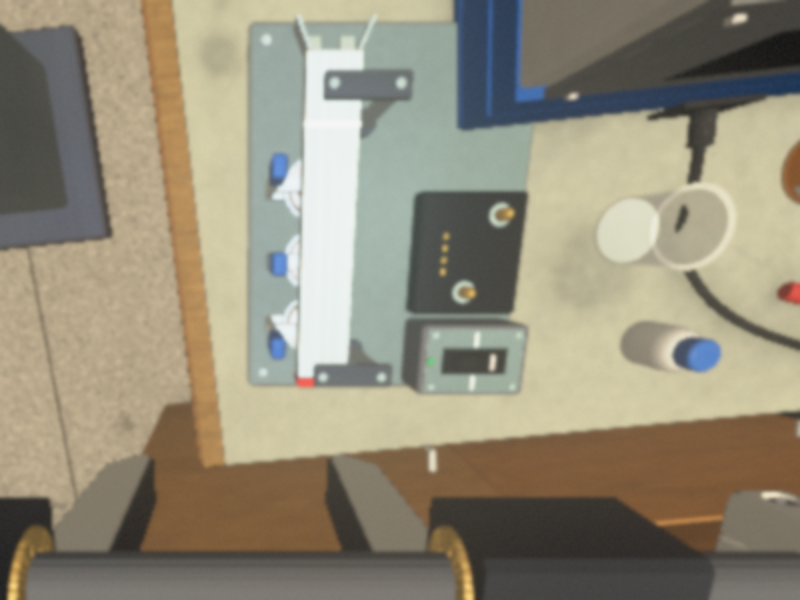

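```bash
python3 - <<'E'
from h import *
print(to_tool([.42,.29,.42],SX))
im,d,p=load('w9')
for (u,v,h) in [(501,215,.03),(463,292,.03),(507,214,.045),(469,293,.045),(415,193,.03),(527,193,.03),(514,313,.03),(408,308,.03),(477,339,.055),(473,382,.055),(445,360,.055),(505,362,.055),(493,362,.058)]:
    print(u,v,ray(p,200+u/2,v/2,h)[:2].round(4))
E
```

```text
(array([ 0.5902, -0.0483,  0.0261]), -0.0027)
501 215 [ 0.5977 -0.2264]
463 292 [ 0.572 -0.276]
507 214 [ 0.5948 -0.2264]
469 293 [ 0.5702 -0.2754]
415 193 [ 0.5393 -0.2063]
527 193 [ 0.615  -0.2139]
514 313 [ 0.6085 -0.2947]
408 308 [ 0.5328 -0.2833]
477 339 [ 0.5718 -0.3058]
473 382 [ 0.5693 -0.3358]
445 360 [ 0.55   -0.3182]
505 362 [ 0.5911 -0.3238]
493 362 [ 0.5816 -0.3222]
```

Request:
carry_out([
  {"hand": 80,"x": 0.59,"y": -0.048,"z": 0.026,"ax": 0,"ay": 0,"az": 0},
  {"hand": 80,"x": 0.59,"y": -0.048,"z": 0.026,"ax": 0,"ay": 0,"az": 0},
  {"hand": 80,"x": 0.59,"y": -0.048,"z": 0.026,"ax": 0,"ay": 0,"az": 0},
  {"hand": 80,"x": 0.59,"y": -0.048,"z": 0.026,"ax": 0,"ay": 0,"az": 0},
  {"hand": 80,"x": 0.59,"y": -0.048,"z": 0.026,"ax": 0,"ay": 0,"az": 0},
  {"hand": 80,"x": 0.59,"y": -0.048,"z": 0.026,"ax": 0,"ay": 0,"az": 0},
  {"hand": 80,"x": 0.59,"y": -0.048,"z": 0.026,"ax": 0,"ay": 0,"az": 0},
  {"hand": 80,"x": 0.59,"y": -0.048,"z": 0.026,"ax": 0,"ay": 0,"az": 0},
])

```text
t: 26.4
tool_pos: [0.4163, 0.2024, 0.4236]
orientation: [-2.325, -2.112, 0.001]
force: [1.0, 0.3, 0.6]
opening: 0.0744
gripper_force: 0.0
```

```bash
python3 - <<'E'
from h import *
st(); print(to_tool([.42,.29,.42],SX))
E
```

```text
t 26.4 tcp [0.4163 0.2024 0.4236] ty [ 9.954e-01 -9.620e-02 -7.000e-04] tz [-7.e-04  1.e-04 -1.e+00] F [1.  0.3 0.6] q [ 0.34 -0.26  1.82  0.    1.57  0.44] open 0.0744 0.0
(array([ 0.0875, -0.0048,  0.0036]), 0.0013)
```

Request:
carry_out([
  {"hand": 80,"x": 0.06,"y": 0,"z": 0,"ax": 0,"ay": 0,"az": 0},
  {"hand": 80,"x": 0.08,"y": 0,"z": 0,"ax": 0,"ay": 0,"az": 0},
  {"hand": 80,"x": 0.08,"y": 0,"z": 0,"ax": 0,"ay": 0,"az": 0},
  {"hand": 80,"x": 0.08,"y": 0,"z": 0,"ax": 0,"ay": 0,"az": 0},
])

```text
t: 26.9
tool_pos: [0.4253, 0.2782, 0.424]
orientation: [2.327, 2.11, -0.002]
force: [0.7, -0.6, -0.1]
opening: 0.0744
gripper_force: 0.0
```

```bash
python3 - <<'E'
from h import *
st()
im,d,p=snap('wrist'); np.savez('w10.npz',im=im,d=d,pos=p['position'],rot=p['rotation'])
v,u=np.mgrid[0:250,200:450]; v,u=v.ravel(),u.ravel(); Q=pts(d,p,u,v)
for lo,hi in ((.069,.08),(.025,.045)):
    m=(Q[:,2]>lo)&(Q[:,2]<hi)&(Q[:,0]<.5)&(Q[:,1]>.3)&(Q[:,0]>.37); r=cv2.minAreaRect((Q[m][:,:2]*1000).astype(np.float32));print(m.sum(),Q[m][:,2].mean(),r)
    c=np.array(r[0])/1000
a=np.deg2rad(72); print(to_tool([c[0],c[1],.30],(np.cos(a),np.sin(a))))
E
```

```text
t 26.9 tcp [0.4253 0.2782 0.424 ] ty [ 9.952e-01 -9.780e-02 -6.000e-04] tz [-7.e-04 -9.e-04 -1.e+00] F [ 0.7 -0.6 -0.1] q [ 0.48 -0.13  1.71 -0.    1.56  0.58] open 0.0744 0.0
595 0.07279505650156426 ((441.232666015625, 371.91021728515625), (28.005760192871094, 49.44489288330078), 71.92628479003906)
2626 0.03311683462306511 ((440.9280700683594, 371.1478576660156), (71.50953674316406, 80.00332641601562), 71.70123291015625)
(array([0.0944, 0.0062, 0.1242]), -1.3554)
```

Request:
carry_out([
  {"hand": 80,"x": 0.0946,"y": 0.0062,"z": 0.06,"ax": 0,"ay": 0,"az": -1.354},
  {"hand": 80,"x": 0.0946,"y": 0.0062,"z": 0.1,"ax": 0,"ay": 0,"az": -1.354},
  {"hand": 80,"x": 0.0946,"y": 0.0062,"z": 0.1,"ax": 0,"ay": 0,"az": -1.354},
  {"hand": 80,"x": 0.0946,"y": 0.0062,"z": 0.1,"ax": 0,"ay": 0,"az": -1.354},
  {"hand": 80,"x": 0.0946,"y": 0.0062,"z": 0.1,"ax": 0,"ay": 0,"az": -1.354},
  {"hand": 80,"x": 0.0946,"y": 0.0062,"z": 0.1,"ax": 0,"ay": 0,"az": -1.354},
  {"hand": 80,"x": 0.0946,"y": 0.0062,"z": 0.1,"ax": 0,"ay": 0,"az": -1.354},
  {"hand": 80,"x": 0.0946,"y": 0.0062,"z": 0.1,"ax": 0,"ay": 0,"az": -1.354},
])

```text
t: 27.95
tool_pos: [0.4416, 0.3709, 0.3247]
orientation: [0.49, 3.103, -0.0]
force: [0.6, 0.3, 1.1]
opening: 0.0745
gripper_force: 0.0
```

```bash
python3 - <<'E'
from h import *
st(); a=np.deg2rad(71.9); print(to_tool([.4411,.3717,.226],(np.cos(a),np.sin(a))))
E
```

```text
t 27.95 tcp [0.4416 0.3709 0.3247] ty [0.3082 0.9513 0.    ] tz [ 3.e-04 -1.e-04 -1.e+00] F [0.6 0.3 1.1] q [ 0.61  0.12  1.65 -0.    1.37 -0.65] open 0.0745 0.0
(array([0.0007, 0.0006, 0.0987]), 0.0026)
```

Request:
carry_out([
  {"hand": 80,"x": 0.0005,"y": 0.0006,"z": 0.05,"ax": 0,"ay": 0,"az": 0.002},
  {"hand": 80,"x": 0.0005,"y": 0.0006,"z": 0.09,"ax": 0,"ay": 0,"az": 0.002},
  {"hand": 80,"x": 0.0005,"y": 0.0006,"z": 0.0975,"ax": 0,"ay": 0,"az": 0.002},
  {"hand": 50,"x": 0.0005,"y": 0.0006,"z": 0.0975,"ax": 0,"ay": 0,"az": 0.002},
  {"hand": 0,"x": 0.0005,"y": 0.0006,"z": 0.0975,"ax": 0,"ay": 0,"az": 0.002},
  {"hand": 0,"x": 0.0005,"y": 0.0006,"z": 0.0975,"ax": 0,"ay": 0,"az": 0.002},
  {"hand": 0,"x": 0.0005,"y": 0.0006,"z": 0.0975,"ax": 0,"ay": 0,"az": 0.002},
  {"hand": 0,"x": 0.0005,"y": 0.0006,"z": 0.0975,"ax": 0,"ay": 0,"az": 0.002},
], newtons=50)

```text
t: 28.95
tool_pos: [0.4407, 0.3734, 0.2273]
orientation: [0.495, 3.102, 0.0]
force: [-1.0, -1.6, 1.5]
opening: 0.0293
gripper_force: 1.0
```

```bash
python3 - <<'E'
from h import *
st()
E
```

```text
t 28.95 tcp [0.4407 0.3734 0.2273] ty [3.110e-01 9.504e-01 2.000e-04] tz [ 4.e-04  1.e-04 -1.e+00] F [-1.  -1.6  1.5] q [ 0.61  0.23  1.72 -0.    1.2  -0.64] open 0.0293 0.9734905511140823
```

Request:
carry_out([
  {"hand": 0,"x": 0,"y": 0,"z": 0,"ax": 0,"ay": 0,"az": 0},
  {"hand": 0,"x": 0,"y": 0,"z": 0,"ax": 0,"ay": 0,"az": 0},
  {"hand": 0,"x": 0,"y": 0,"z": 0,"ax": 0,"ay": 0,"az": 0},
])

```text
t: 29.32
tool_pos: [0.4407, 0.3733, 0.2272]
orientation: [0.495, 3.102, 0.0]
force: [-2.5, -1.1, 5.3]
opening: 0.0279
gripper_force: 50.0
```

Request:
carry_out([
  {"hand": 0,"x": 0,"y": 0,"z": -0.03,"ax": 0,"ay": 0,"az": 0},
  {"hand": 0,"x": 0,"y": 0,"z": -0.07,"ax": 0,"ay": 0,"az": 0},
  {"hand": 0,"x": 0,"y": 0,"z": -0.12,"ax": 0,"ay": 0,"az": 0},
  {"hand": 0,"x": 0,"y": 0,"z": -0.17,"ax": 0,"ay": 0,"az": 0},
  {"hand": 0,"x": 0,"y": 0,"z": -0.195,"ax": 0,"ay": 0,"az": 0},
  {"hand": 0,"x": 0,"y": 0,"z": -0.195,"ax": 0,"ay": 0,"az": 0},
])

```text
t: 30.08
tool_pos: [0.441, 0.3736, 0.4238]
orientation: [0.494, 3.1, 0.004]
force: [-0.4, 0.4, -2.8]
opening: 0.0274
gripper_force: 50.0
```

```bash
python3 - <<'E'
from h import *
st(); print(to_tool([.40,.0,.42],SX)); print(to_tool([.41,-.26,.42],SX))
E
```

```text
t 30.07 tcp [0.441  0.3736 0.4238] ty [0.3111 0.9504 0.0032] tz [ 0.0032  0.0024 -1.    ] F [-0.4  0.4 -2.8] q [ 0.61  0.06  1.53  0.    1.55 -0.64] open 0.0274 49.99890625476837
(array([-0.0773, -0.3678,  0.0028]), 1.3521)
(array([-0.1676, -0.6118,  0.0022]), 1.3521)
```

Request:
carry_out([
  {"hand": 0,"x": -0.011,"y": -0.05,"z": 0,"ax": 0,"ay": 0,"az": 0.17},
  {"hand": 0,"x": -0.022,"y": -0.1,"z": 0,"ax": 0,"ay": 0,"az": 0.34},
  {"hand": 0,"x": -0.033,"y": -0.15,"z": 0,"ax": 0,"ay": 0,"az": 0.51},
  {"hand": 0,"x": -0.044,"y": -0.2,"z": 0,"ax": 0,"ay": 0,"az": 0.68},
  {"hand": 0,"x": -0.055,"y": -0.25,"z": 0,"ax": 0,"ay": 0,"az": 0.85},
  {"hand": 0,"x": -0.066,"y": -0.3,"z": 0,"ax": 0,"ay": 0,"az": 1.02},
  {"hand": 0,"x": -0.077,"y": -0.35,"z": 0,"ax": 0,"ay": 0,"az": 1.19},
  {"hand": 0,"x": -0.077,"y": -0.368,"z": 0,"ax": 0,"ay": 0,"az": 1.352},
])

```text
t: 31.08
tool_pos: [0.3985, -0.0026, 0.4192]
orientation: [-2.334, -2.099, 0.004]
force: [0.3, 0.1, -1.6]
opening: 0.0276
gripper_force: 50.0
```

```bash
python3 - <<'E'
from h import *
st(); print(to_tool([.574,-.25,.42],SX)); print(to_tool([.41,-.25,.42],SX))
E
```

```text
t 31.07 tcp [ 0.3985 -0.0026  0.4192] ty [ 0.9944 -0.1057 -0.0036] tz [-3.6e-03 -1.0e-04 -1.0e+00] F [ 0.3  0.1 -1.6] q [-0.14 -0.45  1.98 -0.    1.61 -0.03] open 0.0276 49.994561076164246
(array([-0.2275,  0.2006, -0.0014]), -0.0082)
(array([-0.2448,  0.0375, -0.0009]), -0.0082)
```

Request:
carry_out([
  {"hand": 0,"x": -0.05,"y": 0.008,"z": 0,"ax": 0,"ay": 0,"az": -0.008},
  {"hand": 0,"x": -0.1,"y": 0.016,"z": 0,"ax": 0,"ay": 0,"az": -0.008},
  {"hand": 0,"x": -0.15,"y": 0.024,"z": 0,"ax": 0,"ay": 0,"az": -0.008},
  {"hand": 0,"x": -0.2,"y": 0.034,"z": 0,"ax": 0,"ay": 0,"az": -0.008},
  {"hand": 0,"x": -0.235,"y": 0.08,"z": 0,"ax": 0,"ay": 0,"az": -0.008},
  {"hand": 0,"x": -0.23,"y": 0.13,"z": 0,"ax": 0,"ay": 0,"az": -0.008},
  {"hand": 0,"x": -0.2275,"y": 0.18,"z": 0,"ax": 0,"ay": 0,"az": -0.008},
  {"hand": 0,"x": -0.2275,"y": 0.2006,"z": 0,"ax": 0,"ay": 0,"az": -0.008},
])

```text
t: 32.08
tool_pos: [0.5784, -0.2461, 0.4174]
orientation: [-2.314, -2.117, 0.002]
force: [-0.4, 0.1, -2.8]
opening: 0.0278
gripper_force: 50.0
```

Request:
carry_out([
  {"hand": 0,"x": 0,"y": 0,"z": 0.05,"ax": 0,"ay": 0,"az": 0},
  {"hand": 0,"x": 0,"y": 0,"z": 0.08,"ax": 0,"ay": 0,"az": 0},
  {"hand": 0,"x": 0,"y": 0,"z": 0.08,"ax": 0,"ay": 0,"az": 0},
  {"hand": 0,"x": 0,"y": 0,"z": 0.08,"ax": 0,"ay": 0,"az": 0},
])

```text
t: 32.58
tool_pos: [0.5768, -0.2464, 0.3419]
orientation: [-2.318, -2.119, 0.0]
force: [0.1, -0.8, -2.1]
opening: 0.0275
gripper_force: 50.0
```

```bash
python3 - <<'E'
from h import *
st(); print(to_tool([.574,-.25,.30],SX))
im,d,p=snap('wrist'); np.savez('w11.npz',im=im,d=d,pos=p['position'],rot=p['rotation']); cv2.imwrite('pics/w11.png',im)
E
```

```text
t 32.58 tcp [ 0.5768 -0.2464  0.3419] ty [ 9.96e-01 -8.95e-02 -4.00e-04] tz [-4.e-04  2.e-04 -1.e+00] F [ 0.1 -0.8 -2.1] q [-0.49  0.24  1.48  0.    1.42 -0.4 ] open 0.0275 49.999077916145325
(array([-0.0038, -0.0024,  0.0419]), 0.008)
```

View pics/w11.png

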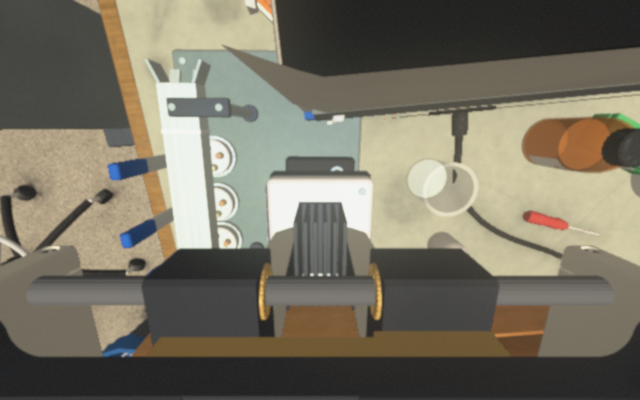

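```bash
python3 - <<'E'
from h import *
im,d,p=load('w11'); print(p['position'])
print(pts(d,p,np.array([300,320,330,420,500,230,300,310]),np.array([60,85,100,90,90,50,30,118])).round(3))
s=read_state(); T=s['tool_pos']
v,u=np.mgrid[150:235,250:390]; v,u=v.ravel(),u.ravel(); Q=pts(d,p,u,v); m=(abs(Q[:,2]-.149)<.005)
E=np.c_[(Q[m]-T)@SX,(Q[m]-T)@SY]; r=cv2.minAreaRect((E*1000).astype(np.float32)); print(m.sum(),Q[m][:,2].mean(),r,E.min(0),E.max(0))
m=(abs(Q[:,2]-.187)<.004); E=np.c_[(Q[m]-T)@SX,(Q[m]-T)@SY]; print(m.sum(),cv2.minAreaRect((E*1000).astype(np.float32)),E.min(0),E.max(0))
E
```

```text
[ 0.58282721 -0.17540197  0.32116255]
[[ 0.579 -0.156  0.231]
 [ 0.583 -0.175  0.321]
 [ 0.583 -0.175  0.321]
 [ 0.583 -0.175  0.321]
 [ 0.617 -0.172  0.266]
 [ 0.583 -0.175  0.321]
 [ 0.58  -0.149  0.234]
 [ 0.576 -0.169  0.099]]
4601 0.14820931965939976 ((-1.26385498046875, 19.57137680053711), (70.68144226074219, 39.81317138671875), 0.26248034834861755) [-0.0366107  -0.00049503] [0.03411459 0.03955642]
429 ((-0.7915506362915039, 19.97184181213379), (27.750064849853516, 9.015427589416504), 0.6526851654052734) [-0.01471298  0.01538692] [0.01304093 0.02462126]
```

```bash
python3 - <<'E'
from h import *
for n in ('top','scene'):
    z=np.load(n+'0.npz'); d=z['d']; p=camera_params(n)
    v,u=np.mgrid[0:400,0:640]; v,u=v.ravel(),u.ravel(); k=d[v,u]>0; Q=pts(d,p,u[k],v[k])
    for lo in np.arange(.1,.36,.03):
        m=(Q[:,2]>lo)&(Q[:,2]<lo+.03)&(Q[:,0]>.5)&(Q[:,0]<.85)&(Q[:,1]>-.25)&(Q[:,1]<.2)
        if m.sum(): print(n,round(lo,2),m.sum(),'ymin',np.percentile(Q[m][:,1],[0,1,5]).round(3),'xmin',np.percentile(Q[m][:,0],[0,2]).round(3), 'ymin for x<.66',Q[m&(Q[:,0]<.66)][:,1].min().round(3) if (m&(Q[:,0]<.66)).any() else '')
E
```

```text
top 0.1 453 ymin [-0.228 -0.218 -0.16 ] xmin [0.5   0.508] ymin for x<.66 -0.161
top 0.13 527 ymin [-0.17  -0.16  -0.131] xmin [0.52  0.523] ymin for x<.66 -0.17
top 0.16 235 ymin [-0.17  -0.166 -0.151] xmin [0.564 0.566] ymin for x<.66 -0.17
top 0.19 272 ymin [-0.17  -0.163 -0.148] xmin [0.565 0.566] ymin for x<.66 -0.17
top 0.22 269 ymin [-0.169 -0.16  -0.145] xmin [0.567 0.568] ymin for x<.66 -0.169
top 0.25 281 ymin [-0.169 -0.162 -0.149] xmin [0.54  0.541] ymin for x<.66 -0.169
top 0.28 452 ymin [-0.167 -0.161 -0.14 ] xmin [0.539 0.54 ] ymin for x<.66 -0.167
top 0.31 1295 ymin [-0.172 -0.17  -0.168] xmin [0.543 0.545] ymin for x<.66 -0.171
top 0.34 6880 ymin [-0.159 -0.146 -0.128] xmin [0.542 0.569] ymin for x<.66 -0.159
scene 0.1 1547 ymin [-0.231 -0.207 -0.173] xmin [0.5   0.521] ymin for x<.66 -0.176
scene 0.13 1601 ymin [-0.179 -0.177 -0.176] xmin [0.519 0.525] ymin for x<.66 -0.178
scene 0.16 1491 ymin [-0.179 -0.178 -0.176] xmin [0.563 0.567] ymin for x<.66 -0.178
scene 0.19 1600 ymin [-0.178 -0.177 -0.175] xmin [0.564 0.567] ymin for x<.66 -0.178
scene 0.22 1571 ymin [-0.176 -0.174 -0.173] xmin [0.566 0.568] ymin for x<.66 -0.176
scene 0.25 1563 ymin [-0.177 -0.175 -0.175] xmin [0.539 0.544] ymin for x<.66 -0.176
scene 0.28 1799 ymin [-0.177 -0.175 -0.174] xmin [0.538 0.543] ymin for x<.66 -0.176
scene 0.31 2359 ymin [-0.176 -0.175 -0.173] xmin [0.543 0.546] ymin for x<.66 -0.176
scene 0.34 4547 ymin [-0.157 -0.145 -0.132] xmin [0.544 0.569] ymin for x<.66 -0.156
```

Request:
carry_out([
  {"hand": 0,"x": -0.0038,"y": -0.0014,"z": 0,"ax": 0,"ay": 0,"az": 0.006},
  {"hand": 0,"x": -0.0038,"y": -0.0014,"z": 0.02,"ax": 0,"ay": 0,"az": 0.006},
  {"hand": 0,"x": -0.0038,"y": -0.0014,"z": 0.04,"ax": 0,"ay": 0,"az": 0.006},
  {"hand": 0,"x": -0.0038,"y": -0.0014,"z": 0.055,"ax": 0,"ay": 0,"az": 0.006},
  {"hand": 0,"x": -0.0038,"y": -0.0014,"z": 0.055,"ax": 0,"ay": 0,"az": 0.006},
  {"hand": 0,"x": -0.0038,"y": -0.0014,"z": 0.055,"ax": 0,"ay": 0,"az": 0.006},
])

```text
t: 33.38
tool_pos: [0.5752, -0.2501, 0.2871]
orientation: [2.325, 2.113, 0.0]
force: [0.3, -0.7, -3.0]
opening: 0.0277
gripper_force: 50.0
```

```bash
python3 - <<'E'
from h import *
st(); print(to_tool([.575,-.2501,.26],SX))
im,d,p=snap('wrist'); T=read_state()['tool_pos']; f=T[2]-.2272
v,u=np.mgrid[150:235,250:390]; v,u=v.ravel(),u.ravel(); Q=pts(d,p,u,v); m=(abs(Q[:,2]-f-.034)<.005)
E=np.c_[(Q[m]-DOCK)@SX,(Q[m]-DOCK)@SY]; r=cv2.minAreaRect((E*1000).astype(np.float32)); print('foot',f,m.sum(),Q[m][:,2].mean()-.034,r,E.min(0),E.max(0))
E
```

```text
t 33.38 tcp [ 0.5752 -0.2501  0.2871] ty [ 9.954e-01 -9.540e-02  3.000e-04] tz [ 3.e-04 -2.e-04 -1.e+00] F [ 0.3 -0.7 -3. ] q [-0.49  0.28  1.53 -0.    1.33 -0.4 ] open 0.0277 49.998963475227356
(array([-0.    , -0.0002,  0.0271]), 0.0021)
foot 0.06045707408892098 4562 0.05940453949426966 ((0.6496162414550781, 19.772335052490234), (70.14183807373047, 39.00859069824219), 0.06883806735277176) [-0.03439879  0.00022705] [0.03571331 0.0392586 ]
```

Request:
carry_out([
  {"hand": 0,"x": 0.0005,"y": -0.0006,"z": 0.008,"ax": 0,"ay": 0,"az": 0},
  {"hand": 0,"x": 0.0005,"y": -0.0006,"z": 0.013,"ax": 0,"ay": 0,"az": 0},
  {"hand": 0,"x": 0.0005,"y": -0.0006,"z": 0.018,"ax": 0,"ay": 0,"az": 0},
  {"hand": 0,"x": 0.0005,"y": -0.0006,"z": 0.018,"ax": 0,"ay": 0,"az": 0},
])

```text
t: 33.92
tool_pos: [0.5742, -0.2494, 0.2681]
orientation: [-2.324, -2.112, 0.001]
force: [0.8, 0.9, -2.7]
opening: 0.028
gripper_force: 50.0
```

```bash
python3 - <<'E'
from h import *
st()
E
```

```text
t 33.92 tcp [ 0.5742 -0.2494  0.2681] ty [ 0.9954 -0.0955 -0.0011] tz [-1.1e-03  6.0e-04 -1.0e+00] F [ 0.8  0.9 -2.7] q [-0.49  0.3   1.55 -0.    1.29 -0.4 ] open 0.028 49.99901354312897
```

Request:
carry_out([
  {"hand": 0,"x": 0,"y": 0,"z": 0.004,"ax": 0,"ay": 0,"az": 0},
  {"hand": 0,"x": 0,"y": 0,"z": 0.008,"ax": 0,"ay": 0,"az": 0},
  {"hand": 0,"x": 0,"y": 0,"z": 0.0115,"ax": 0,"ay": 0,"az": 0},
  {"hand": 0,"x": 0,"y": 0,"z": 0.0115,"ax": 0,"ay": 0,"az": 0},
  {"hand": 0,"x": 0,"y": 0,"z": 0.0115,"ax": 0,"ay": 0,"az": 0},
])

```text
t: 34.55
tool_pos: [0.5744, -0.2495, 0.2573]
orientation: [-2.325, -2.113, 0.0]
force: [-0.6, -0.2, -3.0]
opening: 0.0277
gripper_force: 50.0
```

```bash
python3 - <<'E'
from h import *
st()
E
```

```text
t 34.55 tcp [ 0.5744 -0.2495  0.2573] ty [ 9.954e-01 -9.540e-02 -1.000e-04] tz [-2.e-04 -0.e+00 -1.e+00] F [-0.6 -0.2 -3. ] q [-0.49  0.31  1.56 -0.    1.27 -0.4 ] open 0.0277 49.99899923801422
```

Request:
carry_out([
  {"hand": 0,"x": 0,"y": 0,"z": 0.001,"ax": 0,"ay": 0,"az": 0},
  {"hand": 0,"x": 0,"y": 0,"z": 0.001,"ax": 0,"ay": 0,"az": 0},
  {"hand": 40,"x": 0,"y": 0,"z": 0.001,"ax": 0,"ay": 0,"az": 0},
  {"hand": 60,"x": 0,"y": 0,"z": 0.001,"ax": 0,"ay": 0,"az": 0},
  {"hand": 60,"x": 0,"y": 0,"z": 0.001,"ax": 0,"ay": 0,"az": 0},
  {"hand": 60,"x": 0,"y": 0,"z": -0.03,"ax": 0,"ay": 0,"az": 0},
  {"hand": 60,"x": 0,"y": 0,"z": -0.06,"ax": 0,"ay": 0,"az": 0},
  {"hand": 60,"x": 0,"y": 0,"z": -0.09,"ax": 0,"ay": 0,"az": 0},
])

```text
t: 35.55
tool_pos: [0.5744, -0.2495, 0.3482]
orientation: [-2.325, -2.113, -0.0]
force: [0.5, 0.2, -0.3]
opening: 0.0559
gripper_force: 0.0
```

Request:
carry_out([
  {"hand": 0,"x": -0.04,"y": 0,"z": -0.04,"ax": 0,"ay": 0,"az": 0},
  {"hand": 0,"x": -0.08,"y": 0,"z": -0.09,"ax": 0,"ay": 0,"az": 0},
  {"hand": 0,"x": -0.08,"y": 0,"z": -0.09,"ax": 0,"ay": 0,"az": 0},
  {"hand": 0,"x": -0.08,"y": 0,"z": -0.09,"ax": 0,"ay": 0,"az": 0},
  {"hand": 0,"x": -0.08,"y": 0,"z": -0.09,"ax": 0,"ay": 0,"az": 0},
])

```text
t: 36.17
tool_pos: [0.5668, -0.3281, 0.4352]
orientation: [-2.322, -2.112, 0.001]
force: [0.0, 0.7, 0.0]
opening: 0.0103
gripper_force: 0.0
```

```bash
python3 - <<'E'
from h import *
st()
im,d,p=snap('wrist'); np.savez('w12.npz',im=im,d=d,pos=p['position'],rot=p['rotation']); cv2.imwrite('pics/w12.png',cv2.resize(im[60:270,180:480],None,fx=2.6,fy=2.6))
v,u=np.mgrid[0:260,200:480]; v,u=v.ravel(),u.ravel(); Q=pts(d,p,u,v)
for h in (.064,.104):
    m=(abs(Q[:,2]-h)<.005)&(abs((Q-DOCK)@SX)<.05)&(abs((Q-DOCK)@SY)<.05); E=np.c_[(Q[m]-DOCK)@SX,(Q[m]-DOCK)@SY]
    print(m.sum(),np.median(Q[m][:,2]),cv2.minAreaRect((E*1000).astype(np.float32)))
E
```

```text
t 36.17 tcp [ 0.5668 -0.3281  0.4352] ty [ 0.9955 -0.0946 -0.0028] tz [-0.0026  0.0021 -1.    ] F [0.  0.7 0. ] q [-0.6   0.27  1.27  0.    1.6  -0.51] open 0.0103 0.0
3071 0.06316193010425858 ((-0.11082839965820312, -0.5646934509277344), (70.64103698730469, 78.6172103881836), 0.16932934522628784)
575 0.10301515337383443 ((0.3298530578613281, -0.387725830078125), (49.1102409362793, 27.840417861938477), 89.93144226074219)
```

View pics/w12.png

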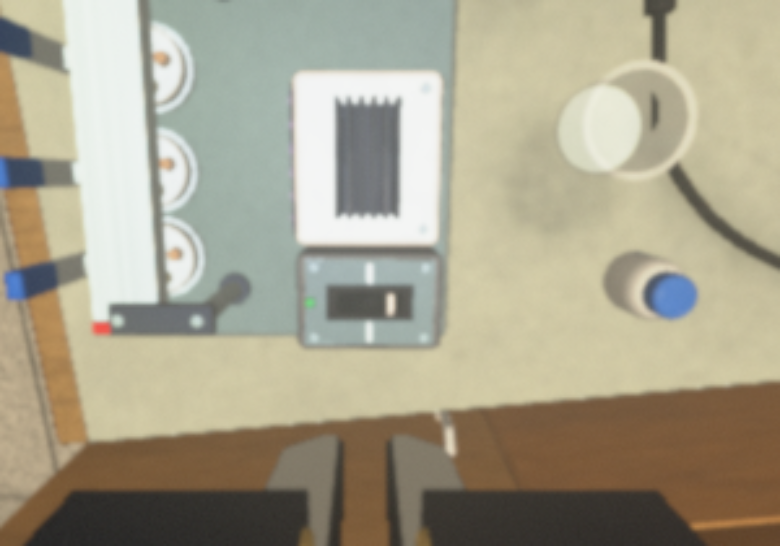

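```bash
python3 - <<'E'
from h import *
W=np.array([.570,-.321,0])
for x in (-.012,.012):
    g=W+x*SX; print(to_tool([g[0],g[1],.259],SX))
im,d,p=load('w12'); print(pts(d,p,(180+np.array([391,370,370,340,391])/2.6).astype(int),(60+np.array([303,303,275,303,290])/2.6).astype(int)).round(4), ray(p,180+391/2.6,60+303/2.6,.058))
E
```

```text
(array([ 0.0071, -0.009 ,  0.1763]), 0.0031)
(array([0.007 , 0.015 , 0.1762]), 0.0031)
[[ 0.58   -0.3203  0.0602]
 [ 0.5697 -0.3189  0.0629]
 [ 0.5709 -0.3058  0.055 ]
 [ 0.5539 -0.3185  0.0563]
 [ 0.5806 -0.3144  0.0566]] [ 0.58046787 -0.32148026  0.058     ]
```

Request:
carry_out([
  {"hand": 0,"x": 0.007,"y": -0.009,"z": 0.06,"ax": 0,"ay": 0,"az": 0.003},
  {"hand": 0,"x": 0.007,"y": -0.009,"z": 0.12,"ax": 0,"ay": 0,"az": 0.003},
  {"hand": 0,"x": 0.007,"y": -0.009,"z": 0.16,"ax": 0,"ay": 0,"az": 0.003},
  {"hand": 0,"x": 0.007,"y": -0.009,"z": 0.175,"ax": 0,"ay": 0,"az": 0.003},
  {"hand": 0,"x": 0.007,"y": -0.009,"z": 0.175,"ax": 0,"ay": 0,"az": 0.003},
  {"hand": 0,"x": 0.007,"y": -0.009,"z": 0.175,"ax": 0,"ay": 0,"az": 0.003},
], newtons=20)

```text
t: 36.98
tool_pos: [0.5595, -0.3217, 0.2649]
orientation: [2.325, 2.107, 0.001]
force: [0.3, 0.4, 0.3]
opening: 0.0006
gripper_force: 0.0
```

```bash
python3 - <<'E'
from h import *
st(); W=np.array([.570,-.321,0]); g=W-.012*SX; print(to_tool([g[0],g[1],.249],SX))
E
```

```text
t 36.98 tcp [ 0.5595 -0.3217  0.2649] ty [ 0.9952 -0.0982  0.0031] tz [ 0.0029 -0.002  -1.    ] F [0.3 0.4 0.3] q [-0.6   0.35  1.49  0.    1.29 -0.5 ] open 0.0006 0.0
(array([ 0.0017, -0.0016,  0.0159]), -0.0007)
```

Request:
carry_out([
  {"hand": 0,"x": 0.0017,"y": -0.0016,"z": 0.01,"ax": 0,"ay": 0,"az": 0},
  {"hand": 0,"x": 0.0017,"y": -0.0016,"z": 0.013,"ax": 0,"ay": 0,"az": 0},
  {"hand": 0,"x": 0.0017,"y": -0.0016,"z": 0.013,"ax": 0,"ay": 0,"az": 0},
])

```text
t: 37.35
tool_pos: [0.557, -0.3194, 0.2491]
orientation: [-2.328, -2.109, 0.0]
force: [0.0, -0.7, -1.2]
opening: 0.0004
gripper_force: 0.0
```

Request:
carry_out([
  {"hand": 0,"x": 0,"y": 0,"z": 0.001,"ax": 0,"ay": 0,"az": 0},
  {"hand": 0,"x": 0,"y": 0,"z": 0.001,"ax": 0,"ay": 0,"az": 0},
])

```text
t: 37.6
tool_pos: [0.5572, -0.3195, 0.2485]
orientation: [2.328, 2.109, -0.0]
force: [-0.4, 0.1, 0.5]
opening: 0.0003
gripper_force: 0.0
```

Request:
carry_out([
  {"hand": 0,"x": 0,"y": 0,"z": 0.001,"ax": 0,"ay": 0,"az": 0},
  {"hand": 0,"x": 0,"y": 0,"z": 0.001,"ax": 0,"ay": 0,"az": 0},
])

```text
t: 37.85
tool_pos: [0.5573, -0.3195, 0.248]
orientation: [2.328, 2.109, 0.0]
force: [-0.6, 1.0, 4.5]
opening: 0.0003
gripper_force: 2.3
```

Request:
carry_out([
  {"hand": 0,"x": 0,"y": 0,"z": 0.0005,"ax": 0,"ay": 0,"az": 0},
  {"hand": 0,"x": 0,"y": 0.004,"z": 0.0005,"ax": 0,"ay": 0,"az": 0},
  {"hand": 0,"x": 0,"y": 0.008,"z": 0.0005,"ax": 0,"ay": 0,"az": 0},
  {"hand": 0,"x": 0,"y": 0.012,"z": 0.0005,"ax": 0,"ay": 0,"az": 0},
  {"hand": 0,"x": 0,"y": 0.016,"z": 0.0005,"ax": 0,"ay": 0,"az": 0},
  {"hand": 0,"x": 0,"y": 0.02,"z": 0.0005,"ax": 0,"ay": 0,"az": 0},
  {"hand": 0,"x": 0,"y": 0.024,"z": 0.0005,"ax": 0,"ay": 0,"az": 0},
  {"hand": 0,"x": 0,"y": 0.024,"z": 0.0005,"ax": 0,"ay": 0,"az": 0},
])

```text
t: 38.85
tool_pos: [0.5815, -0.322, 0.2473]
orientation: [2.327, 2.108, 0.001]
force: [2.7, -0.8, 3.4]
opening: 0.0003
gripper_force: 2.3
```

Request:
carry_out([
  {"hand": 0,"x": 0,"y": 0,"z": -0.02,"ax": 0,"ay": 0,"az": 0},
  {"hand": 0,"x": -0.04,"y": 0,"z": -0.08,"ax": 0,"ay": 0,"az": 0},
  {"hand": 0,"x": -0.06,"y": 0,"z": -0.12,"ax": 0,"ay": 0,"az": 0},
  {"hand": 0,"x": -0.06,"y": 0,"z": -0.12,"ax": 0,"ay": 0,"az": 0},
  {"hand": 0,"x": -0.06,"y": 0,"z": -0.12,"ax": 0,"ay": 0,"az": 0},
])

```text
t: 39.48
tool_pos: [0.5748, -0.3815, 0.3672]
orientation: [-2.329, -2.109, -0.0]
force: [0.2, 0.5, -0.8]
opening: 0.0005
gripper_force: 0.0
```

```bash
cat > wh.py <<'E'
from h import *
def wheel(f):
    im,d,p=snap('wrist'); np.savez(f+'.npz',im=im,d=d,pos=p['position'],rot=p['rotation'])
    v,u=np.mgrid[0:300,150:550]; v,u=v.ravel(),u.ravel(); Q=pts(d,p,u,v); W=np.array([.570,-.321,0]); E=np.c_[(Q-W)@SX,(Q-W)@SY]
    m=(abs(E[:,0])<.022)&(abs(E[:,1])<.004)&(Q[:,2]<.07)&(Q[:,2]>.045)
    bgr=im[v[m],u[m]].astype(int); x=(E[m][:,0]*1000).round().astype(int)
    for k in range(x.min(),x.max()+1,2):
        s=(x==k)|(x==k+1)
        if s.any(): print(k,bgr[s].mean(0).round(0),end='; ')
    print()
E
python3 - <<'E'
from wh import *
st(); wheel('w13')
E
```

```text
t 39.48 tcp [ 0.5748 -0.3815  0.3672] ty [ 9.951e-01 -9.890e-02 -1.000e-04] tz [-1.e-04  2.e-04 -1.e+00] F [ 0.2  0.5 -0.8] q [-0.66  0.39  1.25  0.    1.5  -0.56] open 0.0005 0.0
-22 [ 98. 102. 102.]; -20 [ 93. 108.  97.]; -18 [103. 161.  96.]; -16 [102. 163.  93.]; -14 [ 89. 123.  87.]; -12 [77. 85. 82.]; -10 [77. 83. 82.]; -8 [77. 83. 82.]; -6 [78. 84. 84.]; -4 [81. 86. 85.]; -2 [83. 88. 89.]; 0 [82. 88. 88.]; 2 [81. 87. 87.]; 4 [80. 85. 85.]; 6 [78. 83. 83.]; 8 [77. 83. 83.]; 10 [77. 83. 83.]; 12 [78. 84. 84.]; 14 [87. 93. 94.]; 16 [91. 97. 99.]; 18 [ 95. 100. 101.]; 20 [140. 142. 133.];
```

Request:
carry_out([
  {"hand": 0,"x": 0.03,"y": -0.02,"z": 0.05,"ax": 0,"ay": 0,"az": 0},
  {"hand": 0,"x": 0.06,"y": -0.02,"z": 0.09,"ax": 0,"ay": 0,"az": 0},
  {"hand": 0,"x": 0.06,"y": -0.02,"z": 0.11,"ax": 0,"ay": 0,"az": 0},
  {"hand": 0,"x": 0.06,"y": -0.02,"z": 0.113,"ax": 0,"ay": 0,"az": 0},
  {"hand": 0,"x": 0.06,"y": -0.02,"z": 0.117,"ax": 0,"ay": 0,"az": 0},
  {"hand": 0,"x": 0.06,"y": -0.02,"z": 0.119,"ax": 0,"ay": 0,"az": 0},
  {"hand": 0,"x": 0.06,"y": -0.02,"z": 0.12,"ax": 0,"ay": 0,"az": 0},
  {"hand": 0,"x": 0.06,"y": -0.02,"z": 0.12,"ax": 0,"ay": 0,"az": 0},
])

```text
t: 40.52
tool_pos: [0.5617, -0.3208, 0.2491]
orientation: [2.326, 2.106, 0.001]
force: [-0.6, 0.0, 5.3]
opening: 0.0003
gripper_force: 2.7
```

Request:
carry_out([
  {"hand": 0,"x": 0,"y": 0.003,"z": 0,"ax": 0,"ay": 0,"az": 0},
  {"hand": 0,"x": 0,"y": 0.007,"z": 0,"ax": 0,"ay": 0,"az": 0},
  {"hand": 0,"x": 0,"y": 0.011,"z": 0,"ax": 0,"ay": 0,"az": 0},
  {"hand": 0,"x": 0,"y": 0.015,"z": 0,"ax": 0,"ay": 0,"az": 0},
  {"hand": 0,"x": 0,"y": 0.0175,"z": 0,"ax": 0,"ay": 0,"az": 0},
  {"hand": 0,"x": 0,"y": 0.0175,"z": 0,"ax": 0,"ay": 0,"az": 0},
])

```text
t: 41.28
tool_pos: [0.5791, -0.3223, 0.2481]
orientation: [2.326, 2.107, 0.001]
force: [1.4, -3.1, 5.2]
opening: 0.0005
gripper_force: 2.9
```

Request:
carry_out([
  {"hand": 0,"x": 0,"y": 0,"z": -0.02,"ax": 0,"ay": 0,"az": 0},
  {"hand": 0,"x": -0.04,"y": 0,"z": -0.08,"ax": 0,"ay": 0,"az": 0},
  {"hand": 0,"x": -0.06,"y": 0,"z": -0.12,"ax": 0,"ay": 0,"az": 0},
  {"hand": 0,"x": -0.06,"y": 0,"z": -0.12,"ax": 0,"ay": 0,"az": 0},
  {"hand": 0,"x": -0.06,"y": 0,"z": -0.12,"ax": 0,"ay": 0,"az": 0},
])

```text
t: 41.9
tool_pos: [0.5724, -0.381, 0.3671]
orientation: [-2.328, -2.109, -0.001]
force: [-0.4, -0.1, -0.8]
opening: 0.0005
gripper_force: 0.0
```

```bash
python3 - <<'E'
from wh import *
st(); wheel('w14')
E
```

```text
t 41.9 tcp [ 0.5724 -0.381   0.3671] ty [ 9.951e-01 -9.870e-02 -2.000e-04] tz [-1.e-04  6.e-04 -1.e+00] F [-0.4 -0.1 -0.8] q [-0.66  0.38  1.26  0.    1.5  -0.56] open 0.0005 0.0
-21 [92. 97. 97.]; -19 [89. 93. 94.]; -17 [83. 89. 88.]; -15 [77. 83. 82.]; -13 [77. 82. 81.]; -11 [78. 83. 82.]; -9 [78. 84. 83.]; -7 [80. 85. 83.]; -5 [81. 89. 85.]; -3 [103. 143. 100.]; -1 [137. 216. 124.]; 1 [140. 222. 127.]; 3 [107. 154. 103.]; 5 [80. 88. 85.]; 7 [78. 83. 83.]; 9 [77. 84. 83.]; 11 [77. 83. 83.]; 13 [78. 84. 85.]; 15 [88. 94. 94.]; 17 [92. 97. 99.]; 19 [100. 105. 105.]; 21 [152. 154. 143.];
```

```bash
python3 - <<'E'
from h import *
im,d,p=load('w14')
v,u=np.mgrid[0:300,100:550]; v,u=v.ravel(),u.ravel(); Q=pts(d,p,u,v); W=np.array([.570,-.321,0]); E=np.c_[(Q-W)@SX,(Q-W)@SY]
g=im[v,u].min(1).astype(int)
for lo,hi in ((.010,.020),(-.020,-.010)):
    m=(abs(E[:,0])<.012)&(E[:,1]>lo)&(E[:,1]<hi)&(abs(Q[:,2]-.055)<.004)&(g>200); print('index',m.sum(),E[m].mean(0))
for h in (.064,.104):
    m=(abs(Q[:,2]-h)<.005)&(abs((Q-DOCK)@SX)<.05)&(abs((Q-DOCK)@SY)<.05); F=np.c_[(Q[m]-DOCK)@SX,(Q[m]-DOCK)@SY]
    print('lamp',m.sum(),np.median(Q[m][:,2]),cv2.minAreaRect((F*1000).astype(np.float32)))
im,d,p=snap('scene'); v,u=np.mgrid[150:330,180:420]; v,u=v.ravel(),u.ravel(); Q=pts(d,p,u,v); h=cv2.cvtColor(im,cv2.COLOR_BGR2HSV)[v,u]
for n,a,b in (('blue',100,125),('orange',5,18)):
    m=(h[:,0]>a)&(h[:,0]<b)&(h[:,1]>140)&(Q[:,2]>.075)&(Q[:,2]<.15)&(Q[:,0]<.47)&(Q[:,0]>.37)
    M=np.zeros(im.shape[:2],np.uint8); M[v[m],u[m]]=1; k,l,s,c=cv2.connectedComponentsWithStats(M)
    for i in range(1,k):
        if s[i][4]<6: continue
        vv,uu=np.nonzero(l==i); T=pts(d,p,uu,vv); a_=np.median(T,0); r=a_+.031*SX-MOUTH; t=T[T[:,2]>np.median(T[:,2])].mean(0)-T[T[:,2]<=np.median(T[:,2])].mean(0)
        print(n,s[i][4],a_.round(3),'top',T[:,2].max().round(3),'rail',(r@SX).round(3),(r@SY).round(3),'lean',t.round(4))
E
```

```text
index 38 [-0.00099964  0.01557967]
index 35 [-0.00143721 -0.014341  ]
lamp 4916 0.06296816752412152 ((0.01258087158203125, -0.7651252746582031), (78.9143295288086, 70.75491333007812), 89.76908111572266)
lamp 1216 0.10285792800948343 ((0.14800643920898438, -0.5885543823242188), (27.79499626159668, 50.05609130859375), 0.07651398330926895)
blue 45 [ 0.436 -0.196  0.123] top 0.14 rail -0.004 -0.065 lean [-0.0015 -0.0015  0.0179]
blue 50 [ 0.431 -0.246  0.12 ] top 0.137 rail -0.005 -0.115 lean [ 0.0001 -0.0011  0.0171]
blue 53 [ 0.428 -0.289  0.123] top 0.138 rail -0.004 -0.158 lean [0.0004 0.0001 0.0171]
orange 42 [0.402 0.056 0.1  ] top 0.117 rail -0.063 0.183 lean [0.0005 0.     0.0185]
```

```bash
python3 -c "
from plant import robot
print(robot.close_job())"
```

```text
the job is handed in; nothing more can be done
None
```

I handed the job in at about 42 s without seeing the verdict: all three blue carriers hang past the white line, the orange one stands on the table, the lamp is home on its dock with its window to the rail, and the green mark measures about 2 mm past the index lines (roughly 2.48 rad, inside the 2.22–2.58 window).

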